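Put the spice pots away in the sliding-lid chest

ROBOT

A 6-joint arm with a two-finger parallel gripper is mounted at the origin on a cart in front of the work surface, level with it; the furniture and walls round the work are solid. World frame = base frame: x ahead of the robot, y to its left, z up, the work surface at z = 0. Lengths are in m, angles in rad, forces in N, time in s.
With the tool pointing down it reaches from about 0.3 to 0.875 m from the base axis. Payload 4.2 kg.
Tool frame: the origin (TCP) lies between the finger pads; the fingertips stand 14 mm ahead of it and the grasp point (between the pads) lies 5 mm behind it; z points along the fingers, y is the line along which they close (so a half turn about z gives the same grasp; the last joint's range is limited). The gripper opens to 85 mm and grips with 20 to 120 N. Pads are 22 mm wide; open, the fingers measure 114 mm over their backs; the gripper's body (76 mm by 85 mm) begins 54 mm behind the grasp point. The pads swing forward as they close: fully open they stand 13 mm farther back than shut.
Start: joints at [1.206, 0.32, 1.565, -0, 1.257, -0.02], TCP at [0.194, 0.541, 0.245] pointing down, gripper open.
Joint ranges: [-3.11, 3.11], [-0.84, 2.01], [0.21, 2.61], [-1.34, 4.49], [0.05, 2.63], [-2.56, 2.56]. Speed limits (rad/s): [2.57, 2.57, 3.14, 3.14, 3.14, 3.14].

INTERFACE

Orientations are given as a unit quaternion [x, y, z, w].
In Python, from cell import bot gives the robot as it stands.
- The arm moves only by the tool send_rows, never from a script. Its argument "commands" is a list of rows, each an object with "hand": the closure, from 0 (fully open) to 1 (shut); "slide": the shift along the tool's x, y, z in mm, a list of three; "turn": the turn about the tool's z in rad. A call has 1 to 12 rows; each row shifts and turns the commanded pose from where the row before left it, along the tool's axes as they then stand; what a row does not reach is not made up. A row lasts 1/12 s, in which the tool goes at most 41.7 mm and 7.16 degrees, less where a joint would pass 70% of its speed; a pose out of reach is approached as far as the arm can. A call is refused whole if a number of a shift passes 41.7 or a number of a turn 0.125, either way. A call with a gripper value outside its range is refused whole. The fingers move at their own pace and stop on an object; "grip_force" is the grip in N (left out, the last holds). Time passes only in rows, so rows that do not move let the fingers close. It gives the time, the measured TCP pose, the force, the opening and the grip force at its end, in the units of the state.
- bot.state(): the state, without advancing time (a new reading comes with each control period).
- bot.capture(name): name is "side" or "top"; returns a dict with "image" (400x640x3 uint8, red, green, blue), "camera_matrix" (3x3 intrinsics, pixels), "cam_to_world" (4x4, takes a point from camera to world coordinates). Camera axes: x right, y down, z forward; pixel columns grow to the right and rows downward; lengths in m; the calibration is good to about 2 mm. A picture is of the moment at which its call begins. There is no depth.
- bot.hand_in(): hands the job in; it is judged then, once.
The state is a dict: "time": time; "joint_positions": joint angles; "joint_vel": joint speeds; "effort": joint torques, N m; "tool_pos": TCP position; "tool_rot": TCP orientation; "ft_force": force on the tool from outside, world axes, zero at the start; "wrist_torque": the same for the moment, N m; "grip_width": finger opening in m; "grasp_force": force on a finger pad.
Only numpy, scipy, OpenCV 4.12 (cv2) and the standard library are available. Lean on these libraries where they do the work, as an engineer would, in place of code of your own. Each camera call takes 0.05 s, during which the arm holds its last target. There are 200 camera calls.

TASK

Cooking is done, so put the spices away: flip the chest's cam lever up and over to free the lid, slide the lid all the way open, and stand every spice pot from the hob upright in a compartment of its own. Then push the lid shut until it meets the end frame, and flip the lever back down over the lid as far as it goes so that its hook locks it. Leave the salt shaker, mug and tin where they are.

Things in the scene. Friction and masses are not known exactly. Their poses are not given: they have to be found in the camera images.
- chest: wooden chest fixed on the worktop, 160 (its x) x 398 (its y) x 92 mm high. Origin: centre of underside; z up. +y half: a bay open above (chest y 2 to 191 mm, x -71 to 71) with six square compartments, 2 x 3. -y half: fixed deck. A flat lid slides along y: closed it covers the bay and meets the raised end frame at +y; open it lies over the deck. Cam lever: at the +y end
- cell_0 (a point): middle of the floor of compartment 0, 8 mm above the worktop (0, 1, 2: the row at chest x = -32 mm; 3, 4, 5: at +32 mm; each from the chest's middle towards the lever). A compartment is 61 x 61 mm; the 3 mm walls round it stand 28 mm above the worktop; the chest's long sides are 71 mm either side of its mid-line. Axes as chest
- cell_1 (a point): middle of the floor of compartment 1, 8 mm above the worktop (0, 1, 2: the row at chest x = -32 mm; 3, 4, 5: at +32 mm; each from the chest's middle towards the lever). A compartment is 61 x 61 mm; the 3 mm walls round it stand 28 mm above the worktop; the chest's long sides are 71 mm either side of its mid-line. Axes as chest
- cell_2 (a point): middle of the floor of compartment 2, 8 mm above the worktop (0, 1, 2: the row at chest x = -32 mm; 3, 4, 5: at +32 mm; each from the chest's middle towards the lever). A compartment is 61 x 61 mm; the 3 mm walls round it stand 28 mm above the worktop; the chest's long sides are 71 mm either side of its mid-line. Axes as chest
- cell_3 (a point): middle of the floor of compartment 3, 8 mm above the worktop (0, 1, 2: the row at chest x = -32 mm; 3, 4, 5: at +32 mm; each from the chest's middle towards the lever). A compartment is 61 x 61 mm; the 3 mm walls round it stand 28 mm above the worktop; the chest's long sides are 71 mm either side of its mid-line. Axes as chest
- cell_4 (a point): middle of the floor of compartment 4, 8 mm above the worktop (0, 1, 2: the row at chest x = -32 mm; 3, 4, 5: at +32 mm; each from the chest's middle towards the lever). A compartment is 61 x 61 mm; the 3 mm walls round it stand 28 mm above the worktop; the chest's long sides are 71 mm either side of its mid-line. Axes as chest
- cell_5 (a point): middle of the floor of compartment 5, 8 mm above the worktop (0, 1, 2: the row at chest x = -32 mm; 3, 4, 5: at +32 mm; each from the chest's middle towards the lever). A compartment is 61 x 61 mm; the 3 mm walls round it stand 28 mm above the worktop; the chest's long sides are 71 mm either side of its mid-line. Axes as chest
- lid (a joint): how far the lid has slid open along the chest's -y: 0 closed against the end frame, 0.186 m fully open (stop). It needs about 2 N to slide and stays where it is left. Its top face is 88 mm above the worktop
- lid_grip (a point): centre of the lid's steel grip bar, 118 mm above the worktop: 100 mm long along chest x, 12 mm thick (chest y), 12 mm high, on two posts 40 mm either side of its middle; the lid's top is 24 mm below the bar's underside. Pinch it across chest y, or push it from either side. It moves with the lid (chest y = 60 mm when closed)
- lever (a joint): cam lever's angle about chest x. 0 (stop): locked, over the lid, rising 20 degrees to its knob. It swings up and over to 2.4 rad (stop), where it lies outward past the +y end, 22 degrees above level. Friction (0.6 N at the knob) holds it anywhere. At 0 its hook blocks the lid's strike bar with 3 mm play; from 0.4 rad it is clear. It comes down to 0 only when the lid is fully closed
- lever_knob (a point): centre of the lever's black ball knob, 24 mm in diameter, 80 mm from the pivot. At lever angle q it lies at the pivot plus 80 mm * (-cos(0.349+q) along chest y, +sin(0.349+q) up). Pinched along the chest's x it can turn between the fingers while they follow the arc
- lever_pivot (a point): the lever's pivot, 108 mm above the worktop on the chest's mid-line at its +y end (chest y = 213 mm). Axes as chest
- pot_1: small white stoneware spice pot with a wooden stopper, standing on the black glass hob (or absent): 54 mm in diameter, 60 mm high over all, about 0.15 kg. Body and rim reach 41 mm up; a round stopper knob, 21 mm in diameter, stands on it from 41 to 60 mm: pinch that from above (the stopper sits tight). Origin: centre of its underside; z axis up
- pot_2: small white stoneware spice pot with a wooden stopper, standing on the black glass hob (or absent): 54 mm in diameter, 60 mm high over all, about 0.15 kg. Body and rim reach 41 mm up; a round stopper knob, 21 mm in diameter, stands on it from 41 to 60 mm: pinch that from above (the stopper sits tight). Origin: centre of its underside; z axis up
- pot_3: small white stoneware spice pot with a wooden stopper, standing on the black glass hob (or absent): 54 mm in diameter, 60 mm high over all, about 0.15 kg. Body and rim reach 41 mm up; a round stopper knob, 21 mm in diameter, stands on it from 41 to 60 mm: pinch that from above (the stopper sits tight). Origin: centre of its underside; z axis up
- pot_4: small white stoneware spice pot with a wooden stopper, standing on the black glass hob (or absent): 54 mm in diameter, 60 mm high over all, about 0.15 kg. Body and rim reach 41 mm up; a round stopper knob, 21 mm in diameter, stands on it from 41 to 60 mm: pinch that from above (the stopper sits tight). Origin: centre of its underside; z axis up
- pot_5: small white stoneware spice pot with a wooden stopper, standing on the black glass hob (or absent): 54 mm in diameter, 60 mm high over all, about 0.15 kg. Body and rim reach 41 mm up; a round stopper knob, 21 mm in diameter, stands on it from 41 to 60 mm: pinch that from above (the stopper sits tight). Origin: centre of its underside; z axis up
- salt_shaker: small salt shaker, 44 mm in diameter, 90 mm high, on the hob beside the pots; leave it. Origin: centre of its underside
- mug: white mug, 83 mm over its handle, 55 mm high, behind the chest, beneath a wall cabinet whose front is at x = 0.54 m and whose underside is 0.62 m up (keep the wrist clear); leave it. Origin: centre of its underside
- tin: low tin, 86 mm in diameter, 40 mm high, behind the chest; leave it. Origin: centre of its underside

How it is judged:
On the way, in this order (a step that is already met when the one before it is completed fails the run):
1. the cam lever is flipped up, clear of the lid (more than 1.0 rad) (value of joint lever above 1 rad), for 0.2 s.
2. the lid is slid open (more than 160 mm) (value of joint lid above 0.16 m), for 0.2 s.
3. every pot stands upright on the floor of the bay, with the lid still open (x of pot_1 in the frame of chest between -0.06 and 0.06 m and y of pot_1 in the frame of chest between 0.01 and 0.19 m and z of pot_1 in the frame of chest between 0.003 and 0.014 m and angle between each of pot_1, pot_2, pot_3, pot_4, pot_5's own z axis and vertical below 0.12 rad and x of pot_2 in the frame of chest between -0.06 and 0.06 m and y of pot_2 in the frame of chest between 0.01 and 0.19 m and z of pot_2 in the frame of chest between 0.003 and 0.014 m and x of pot_3 in the frame of chest between -0.06 and 0.06 m and y of pot_3 in the frame of chest between 0.01 and 0.19 m and z of pot_3 in the frame of chest between 0.003 and 0.014 m and x of pot_4 in the frame of chest between -0.06 and 0.06 m and y of pot_4 in the frame of chest between 0.01 and 0.19 m and z of pot_4 in the frame of chest between 0.003 and 0.014 m and x of pot_5 in the frame of chest between -0.06 and 0.06 m and y of pot_5 in the frame of chest between 0.01 and 0.19 m and z of pot_5 in the frame of chest between 0.003 and 0.014 m and value of joint lid above 0.1 m), for 0.2 s.
4. the lid is pushed shut against the end frame (within 4 mm) (value of joint lid below 0.004 m), for 0.2 s.
At the end, for the whole second after the job is handed in: Every pot present stands upright (within 0.12 rad), at rest on the floor of the chest's bay; the lid is shut against the end frame (within 4 mm) and the lever lies down over it, hook behind the strike (within 0.12 rad of its stop) (x of pot_1 in the frame of chest between -0.06 and 0.06 m and y of pot_1 in the frame of chest between 0.01 and 0.19 m and z of pot_1 in the frame of chest between 0.003 and 0.014 m and angle between each of pot_1, pot_2, pot_3, pot_4, pot_5's own z axis and vertical below 0.12 rad and x of pot_2 in the frame of chest between -0.06 and 0.06 m and y of pot_2 in the frame of chest between 0.01 and 0.19 m and z of pot_2 in the frame of chest between 0.003 and 0.014 m and x of pot_3 in the frame of chest between -0.06 and 0.06 m and y of pot_3 in the frame of chest between 0.01 and 0.19 m and z of pot_3 in the frame of chest between 0.003 and 0.014 m and x of pot_4 in the frame of chest between -0.06 and 0.06 m and y of pot_4 in the frame of chest between 0.01 and 0.19 m and z of pot_4 in the frame of chest between 0.003 and 0.014 m and x of pot_5 in the frame of chest between -0.06 and 0.06 m and y of pot_5 in the frame of chest between 0.01 and 0.19 m and z of pot_5 in the frame of chest between 0.003 and 0.014 m and linear speed of each of pot_1, pot_2, pot_3, pot_4, pot_5 below 0.02 m/s and value of joint lid below 0.004 m and value of joint lever below 0.12 rad); the robot touches nothing.
It fails at once if the salt shaker is moved more than 40 mm or knocked over (distance of salt_shaker from where it was at the start of the episode above 0.04 m or angle between salt_shaker's own z axis and vertical above 0.5 rad).
It fails at once if the mug is moved more than 40 mm or knocked over (distance of mug from where it was at the start of the episode above 0.04 m or angle between mug's own z axis and vertical above 0.5 rad).
It fails at once if the tin is moved more than 40 mm or knocked over (distance of tin from where it was at the start of the episode above 0.04 m or angle between tin's own z axis and vertical above 0.5 rad).
Of pot_1, pot_2, pot_3, pot_4, pot_5 only 3 to 5 are there at a start; the rules pass over those that are not, and their reading is None.
At some moment in a run one of pot_1, pot_2, pot_3, pot_4, pot_5 may be knocked a few centimetres aside while the robot is not near it.
It also fails if it takes over 210 s, if anything falls off the work surface, if the arm or the gripper's body presses on something with over 40 N, if the wrist force passes 120 N, or if a joint passes its speed limit or range.

## Working session

There is one attempt and no reset: what is moved stays moved. The work goes in short steps, Python scripts to look and compute and a tool call to move; the robot and the scene stay as the last step left them, time stands still between calls to the robot, and variables do not carry over. Pictures are saved under pics/ and viewed, at most 14 in all, crops included, and the job is handed in when it is done.

Besides the shell and the picture viewer there is one more tool, called after "Emit:" in YAML: its name, and indented under it one key for each argument. send_rows: Moves the arm, as the interface text tells. Its arguments: {"type":"object","properties":{"commands":{"type":"array"},"grip_force":{"type":"number"}},"required":["commands"]}

```bash
mkdir -p pics; python3 - <<'E'
from cell import bot
import cv2,numpy as np
for n in("top","side"):
    c=bot.capture(n); cv2.imwrite(f"pics/{n}0.png",c["image"][:,:,::-1]); print(n,c["camera_matrix"].tolist(),np.round(c["cam_to_world"],4).tolist())
print(bot.state())
E
```

```text
top [[417.2564372344306, 0.0, 320.43665855157184], [0.0, 417.2564372344306, 197.33058341234488], [0.0, 0.0, 1.0]] [[-0.0176, -0.9945, 0.1036, 0.4334], [-0.9997, 0.0194, 0.0157, 0.0244], [-0.0177, -0.1033, -0.9945, 1.3992], [0.0, 0.0, 0.0, 1.0]]
side [[467.5802347866008, 0.0, 322.120718201176], [0.0, 467.5802347866008, 197.74113182459166], [0.0, 0.0, 1.0]] [[-0.995, -0.0551, 0.0834, 0.4577], [-0.1, 0.5538, -0.8266, 1.2765], [-0.0006, -0.8308, -0.5565, 0.9456], [0.0, 0.0, 0.0, 1.0]]
{'time': 0.1, 'joint_positions': array([ 1.20602978e+00,  3.20220943e-01,  1.56551459e+00, -6.26122077e-06,
        1.25740937e+00, -1.99944955e-02]), 'joint_vel': array([ 0.0026866 ,  0.00039429, -0.00294451,  0.00098677, -0.00083954,
        0.00078105]), 'effort': array([-3.42490757e-04, -4.16410983e+01, -2.34706128e+01,  6.67923700e-05,
        4.88817401e-03,  7.02595230e-06]), 'tool_pos': array([0.19419906, 0.54080025, 0.24458684]), 'tool_rot': array([ 1.71532489e-01,  9.85178158e-01, -7.62372474e-04, -1.45468840e-04]), 'ft_force': array([0.01590882, 0.99428647, 0.10139581]), 'wrist_torque': array([-0.02174485,  0.05277034,  0.01275128]), 'grasp_force': 0.0, 'grip_width': 0.08492401347233779}
```

View pics/top0.png

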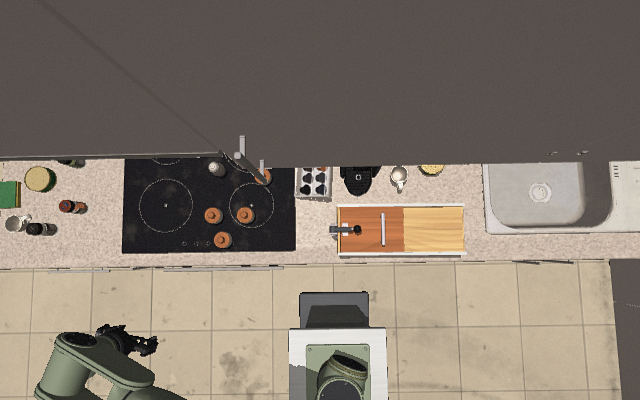

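View pics/side0.png

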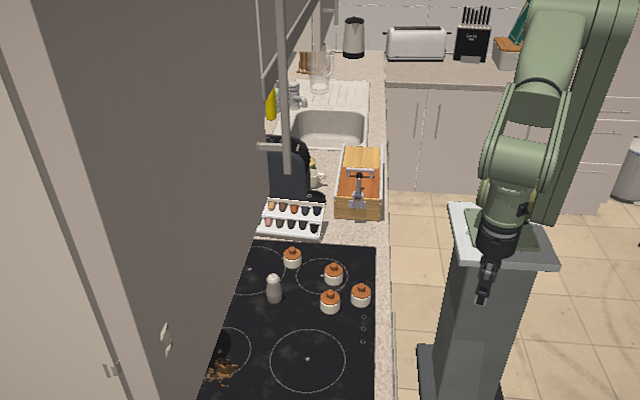

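The top view shows four pots, with stoppers near (214,216), (246,215), (222,240) and (263,178). The shaker is at (216,170). The chest spans (338–465, 205–257), with the lever knob near (357,229) and the grip bar at (383,229). I'll zoom in for accurate pixels.

```bash
cat > h.py <<'E'
from cell import bot
import cv2,numpy as np
def cap(n,save=None,box=None,s=4):
    c=bot.capture(n)
    if save:
        im=c["image"][:,:,::-1]
        if box: x0,y0,x1,y1=box; im=cv2.resize(im[y0:y1,x0:x1],None,fx=s,fy=s,interpolation=cv2.INTER_CUBIC)
        cv2.imwrite(f"pics/{save}.png",im)
    return c
def ray(c,u,v,z):
    K=c["camera_matrix"];T=c["cam_to_world"]
    d=T[:3,:3]@np.linalg.solve(K,[u,v,1]);o=T[:3,3]
    return o+d*(z-o[2])/d[2]
def proj(c,p):
    K=c["camera_matrix"];T=c["cam_to_world"]
    q=K@(T[:3,:3].T@(np.asarray(p)-T[:3,3]));return q[:2]/q[2]
def blobs(c,z,lo=(5,100,90),hi=(18,255,255),box=None,amin=40):
    """orange stopper discs -> world at height z"""
    hsv=cv2.cvtColor(c["image"],cv2.COLOR_RGB2HSV);m=cv2.inRange(hsv,lo,hi)
    n,_,st,ce=cv2.connectedComponentsWithStats(m)
    return [(ce[i].round(1),st[i,4],ray(c,*ce[i],z).round(4)) for i in range(1,n) if st[i,4]>amin]
E
python3 - <<'E'
from h import *
t=cap("top","top1",(195,150,325+30,260),4); cap("top","top2",(325,195,475,265),5); s=cap("side","side1",(225,140,395,320),3)
for c in(t,s):
    for b in blobs(c,.045): print(b)
E
```

```text
(array([266.5, 174.2]), np.int32(51), array([0.6544, 0.2218, 0.045 ]))
(array([ 64.5, 205.6]), np.int32(80), array([0.5637, 0.8891, 0.045 ]))
(array([ 79.1, 205.9]), np.int32(48), array([0.5616, 0.8402, 0.045 ]))
(array([244.1, 214.4]), np.int32(193), array([0.5232, 0.2957, 0.045 ]))
(array([400.7, 228.5]), np.int32(5065), array([ 0.4682, -0.2114,  0.045 ]))
(array([211.7, 214.8]), np.int32(188), array([0.5239, 0.4017, 0.045 ]))
(array([221.2, 239.4]), np.int32(195), array([0.4436, 0.3702, 0.045 ]))
(array([507.3,  44.4]), np.int32(280), array([-0.469 , -2.0421,  0.045 ]))
(array([303.5,  62.8]), np.int32(160), array([ 0.8528, -1.5166,  0.045 ]))
(array([358.5, 185.7]), np.int32(2269), array([ 0.4702, -0.152 ,  0.045 ]))
(array([365.4, 173.9]), np.int32(41), array([ 0.4476, -0.2371,  0.045 ]))
(array([271.2, 205.3]), np.int32(52), array([0.7595, 0.0017, 0.045 ]))
(array([293.6, 208.3]), np.int32(46), array([0.6813, 0.0116, 0.045 ]))
(array([291.6, 253.1]), np.int32(176), array([0.6528, 0.2389, 0.045 ]))
(array([333.2, 269.5]), np.int32(196), array([0.5254, 0.2967, 0.045 ]))
(array([360.6, 290.5]), np.int32(224), array([0.4459, 0.3713, 0.045 ]))
(array([329.6, 296.9]), np.int32(232), array([0.5262, 0.403 , 0.045 ]))
(array([223.4, 374.7]), np.int32(47), array([0.7396, 0.6602, 0.045 ]))
```

View pics/top1.png

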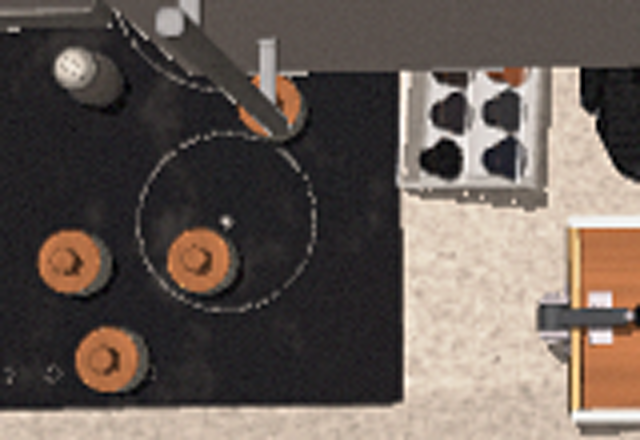

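View pics/top2.png

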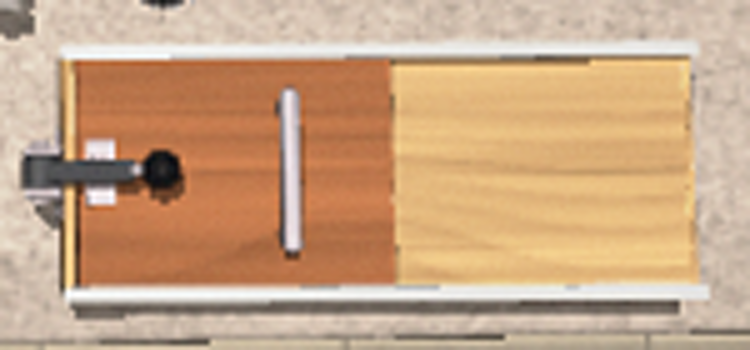

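View pics/side1.png

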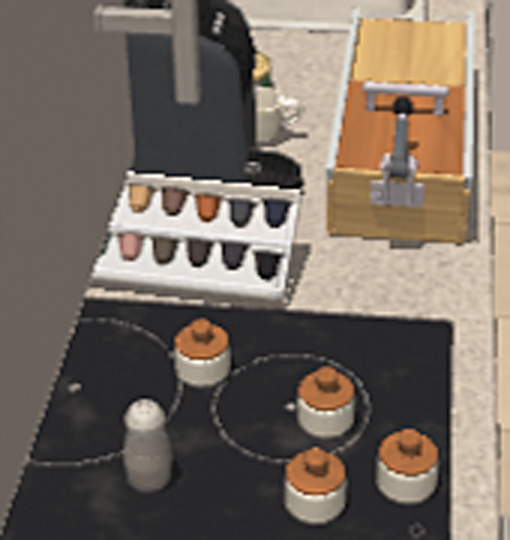

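Pots A, B and C agree between the two views to about 2 mm. Pot D is partly hidden by the cabinet handle in the top view, so I'll take it from the side view. Next is fitting the chest pose.

```bash
python3 - <<'E'
from h import *
from scipy.optimize import least_squares
t=cap("top");s=cap("side")
P=[(t,(290,170),(0,.060,.121)),(t,(288,90),(.05,.06,.121)),(t,(292,251),(-.05,.06,.121)),(t,(161,168),(0,.213-.0752,.1354)),
(t,(66,52),(.076,.199,.092)),(t,(70,297),(-.076,.199,.092)),(t,(695,47),(.076,-.199,.092)),(t,(708,291),(-.076,-.199,.092))]
S=[((402,105),(0,.213-.0752,.1354)),((367,90),(.05,.06,.121)),((446,92),(-.05,.06,.121))]
L=[(c,(325+u/5-.4,195+v/5-.4),p) for c,(u,v),p in P]+[(s,(225+u/3-.3,140+v/3-.3),p) for (u,v),p in S]
def W(q,p): c,n=np.cos(q[2]),np.sin(q[2]); return np.array([q[0]+c*p[0]-n*p[1],q[1]+n*p[0]+c*p[1],p[2]])
f=lambda q:np.concatenate([proj(c,W(q,p))-uv for c,uv,p in L])
r=least_squares(f,[.46,-.2,0],loss="soft_l1");q=r.x
print(q,f(q).reshape(-1,2).round(1).tolist())
for n,p in dict(knob=(0,.1378,.1354),piv=(0,.213,.108),bar=(0,.06,.118)).items(): print(n,W(q,p).round(4))
for i in range(6): print(i,W(q,(-.032 if i<3 else .032,[.0325,.0965,.1605][i%3],.008)).round(4))
for k,z in((t,.06),(s,.06)):  # knob tops check by triangulating pot knobs
  print([ray(k,*p,z).round(4) for p in ([(195+196/4,150+256/4),(195+65/4,150+261/4),(195+104/4,150+357/4),(195+290/4,150+98/4)] if k is t else [(225+326/3,140+376/3),(225+316/3,140+457/3),(225+408/3,140+439/3),(225+202/3,140+328/3)])])
st=bot.state();from scipy.spatial.transform import Rotation as R
print(R.from_quat(st["tool_rot"]).as_matrix().round(3))
E
```

```text
[ 0.46661762 -0.20356979 -0.01072982] [[0.1, -0.1], [0.2, -0.5], [0.1, 0.2], [0.7, 0.4], [-1.2, -0.1], [-1.4, -0.3], [0.4, -0.2], [-0.1, 0.0], [0.7, 1.8], [-1.1, -1.9], [1.2, -1.0]]
knob [ 0.4681 -0.0658  0.1354]
piv [0.4689 0.0094 0.108 ]
bar [ 0.4673 -0.1436  0.118 ]
0 [ 0.435  -0.1707  0.008 ]
1 [ 0.4357 -0.1067  0.008 ]
2 [ 0.4363 -0.0427  0.008 ]
3 [ 0.499  -0.1714  0.008 ]
4 [ 0.4997 -0.1074  0.008 ]
5 [ 0.5003 -0.0434  0.008 ]
[array([0.5237, 0.293 , 0.06  ]), array([0.5216, 0.3991, 0.06  ]), array([0.4439, 0.3669, 0.06  ]), array([0.6509, 0.2165, 0.06  ])]
[array([0.5243, 0.2961, 0.06  ]), array([0.5247, 0.401 , 0.06  ]), array([0.4456, 0.371 , 0.06  ]), array([0.65  , 0.2392, 0.06  ])]
[[-0.941  0.338 -0.   ]
 [ 0.338  0.941 -0.   ]
 [-0.    -0.    -1.   ]]
```

Emit:
send_rows:
  commands:
    - {"hand":0.4,"slide":[0,0,0],"turn":0.1237}
    - {"hand":0.4,"slide":[0,0,0],"turn":0.1237}
    - {"hand":0.4,"slide":[0,0,0],"turn":0.1237}
    - {"hand":0.4,"slide":[0,0,0],"turn":0.1237}
    - {"hand":0.4,"slide":[0,0,0],"turn":0.1237}
    - {"hand":0.4,"slide":[0,0,0],"turn":0.1237}
    - {"hand":0.4,"slide":[0,0,0],"turn":0.1237}
    - {"hand":0.4,"slide":[0,0,0],"turn":0.1237}
    - {"hand":0.4,"slide":[0,0,0],"turn":0.1237}
    - {"hand":0.4,"slide":[0,0,0],"turn":0.1237}
    - {"hand":0.4,"slide":[0,0,0],"turn":0}
    - {"hand":0.4,"slide":[0,0,0],"turn":0}
  grip_force: 25

```text
time: 1.35
tool_pos: [0.1943, 0.5411, 0.2453]
tool_rot: [0.71, 0.704, 0.0, 0.0]
ft_force: [-1.2, 0.4, 1.0]
grip_width: 0.0511
grasp_force: 0.0
```

```bash
cat >> h.py <<'E'
def togo(*p):
    from scipy.spatial.transform import Rotation as R
    s=bot.state();M=R.from_quat(s["tool_rot"]).as_matrix()
    a=np.arctan2(M[1,1],M[0,1])
    print("tcp",s["tool_pos"].round(4),"yawY",a.round(4),"turn",round(a+.0107,4),"tilt",M[:2,2].round(4),"w",round(s["grip_width"],4),"F",s["ft_force"].round(1),"t",s["time"],"j",s["joint_positions"].round(2))
    for q in p: print(q,"slide",(M.T@(np.array(q)-s["tool_pos"])*1000).round(1))
E
python3 -c "
from h import *
togo((.4681,-.0658,.19),(.4681,-.0658,.132))"
```

```text
tcp [0.1943 0.5411 0.2453] yawY -0.0079 turn 0.0028 tilt [0. 0.] w 0.0511 F [-1.2  0.4  1. ] t 1.35 j [ 1.21  0.32  1.56 -0.    1.26  1.21]
(0.4681, -0.0658, 0.19) slide [-604.8  278.5   55.3]
(0.4681, -0.0658, 0.132) slide [-604.8  278.5  113.3]
```

Emit:
send_rows:
  commands:
    - {"hand":0.4,"slide":[-27.5,12.7,0],"turn":0}
    - {"hand":0.4,"slide":[-27.5,12.7,0],"turn":0}
    - {"hand":0.4,"slide":[-27.5,12.7,0],"turn":0}
    - {"hand":0.4,"slide":[-27.5,12.7,0],"turn":0}
    - {"hand":0.4,"slide":[-27.5,12.7,0],"turn":0}
    - {"hand":0.4,"slide":[-27.5,12.7,0],"turn":0}
    - {"hand":0.4,"slide":[-27.5,12.7,0],"turn":0}
    - {"hand":0.4,"slide":[-27.5,12.7,0],"turn":0}
    - {"hand":0.4,"slide":[-27.5,12.7,0],"turn":0}
    - {"hand":0.4,"slide":[-27.5,12.7,0],"turn":0}
    - {"hand":0.4,"slide":[-27.5,12.7,0],"turn":0}

```text
time: 2.27
tool_pos: [0.331, 0.2358, 0.2455]
tool_rot: [0.71, 0.704, 0.0, 0.0]
ft_force: [0.5, 0.2, 0.6]
grip_width: 0.0511
grasp_force: 0.0
```

Emit:
send_rows:
  commands:
    - {"hand":0.4,"slide":[-27.5,12.7,0],"turn":0}
    - {"hand":0.4,"slide":[-27.5,12.7,0],"turn":0}
    - {"hand":0.4,"slide":[-27.5,12.7,0],"turn":0}
    - {"hand":0.4,"slide":[-27.5,12.7,0],"turn":0}
    - {"hand":0.4,"slide":[-27.5,12.7,0],"turn":0}
    - {"hand":0.4,"slide":[-27.5,12.7,0],"turn":0}
    - {"hand":0.4,"slide":[-27.5,12.7,0],"turn":0}
    - {"hand":0.4,"slide":[-27.5,12.7,0],"turn":0}
    - {"hand":0.4,"slide":[-27.5,12.7,0],"turn":0}
    - {"hand":0.4,"slide":[-27.5,12.7,0],"turn":0}
    - {"hand":0.4,"slide":[-27.5,12.7,0],"turn":0}
    - {"hand":0.4,"slide":[0,0,0],"turn":0.003}

```text
time: 3.27
tool_pos: [0.4692, -0.0709, 0.2453]
tool_rot: [0.712, 0.702, -0.0, 0.002]
ft_force: [0.1, -0.3, 0.6]
grip_width: 0.0512
grasp_force: 0.0
```

```bash
python3 -c "
from h import *
togo((.4681,-.0658,.19),(.4681,-.0658,.132));cap('side','s2',(290,100,420,240),4)"
```

```text
tcp [ 0.4692 -0.0709  0.2453] yawY -0.0151 turn -0.0044 tilt [ 0.0021 -0.0023] w 0.0512 F [ 0.1 -0.3  0.6] t 3.2667 j [-0.17  0.16  1.78 -0.    1.2  -0.16]
(0.4681, -0.0658, 0.19) slide [ 5.2 -1.3 55.3]
(0.4681, -0.0658, 0.132) slide [  5.3  -1.5 113.3]
```

View pics/s2.png

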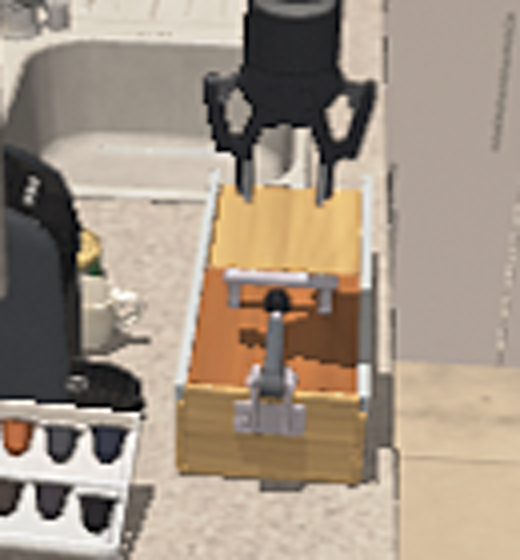

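The fingers straddle the knob, which sits at crop (276,299), so I can descend and pinch.

Emit:
send_rows:
  commands:
    - {"hand":0.4,"slide":[5.2,-1.3,0],"turn":0}
    - {"hand":0.4,"slide":[0,0,20],"turn":0}
    - {"hand":0.4,"slide":[0,0,25],"turn":0}
    - {"hand":0.4,"slide":[0,0,25],"turn":0}
    - {"hand":0.4,"slide":[0,0,25],"turn":0}
    - {"hand":0.4,"slide":[0,0,18],"turn":0}
    - {"hand":0.8,"slide":[0,0,0],"turn":0}
    - {"hand":0.8,"slide":[0,0,0],"turn":0}
    - {"hand":0.8,"slide":[0,0,0],"turn":0}
    - {"hand":0.8,"slide":[0,0,0],"turn":0}
    - {"hand":0.8,"slide":[0,0,0],"turn":0}
    - {"hand":0.8,"slide":[0,0,0],"turn":0}
  grip_force: 30

```text
time: 4.32
tool_pos: [0.4699, -0.0593, 0.1344]
tool_rot: [0.712, 0.702, 0.005, 0.003]
ft_force: [9.3, 7.6, -5.2]
grip_width: 0.0219
grasp_force: 29.6
```

```bash
python3 -c "
from h import *
togo()
a=np.linspace(0,2.38,25)+.349
y=.080*np.cos(a)*-1;z=.08*np.sin(a)
print(np.c_[np.diff(y),-np.diff(z)].__mul__(1000).round(0).tolist())"
```

```text
tcp [ 0.4699 -0.0593  0.1344] yawY -0.0133 turn -0.0026 tilt [0.0104 0.003 ] w 0.0219 F [ 9.3  7.6 -5.2] t 4.3167 j [-0.15  0.26  1.96  0.01  0.91 -0.14]
[[3.0, -7.0], [4.0, -7.0], [4.0, -7.0], [5.0, -6.0], [6.0, -6.0], [6.0, -5.0], [7.0, -4.0], [7.0, -4.0], [7.0, -3.0], [8.0, -2.0], [8.0, -1.0], [8.0, -1.0], [8.0, 0.0], [8.0, 1.0], [8.0, 2.0], [8.0, 2.0], [7.0, 3.0], [7.0, 4.0], [6.0, 5.0], [6.0, 5.0], [5.0, 6.0], [5.0, 6.0], [4.0, 7.0], [4.0, 7.0]]
```

Emit:
send_rows:
  commands:
    - {"hand":0.5,"slide":[0,0,0],"turn":0}
    - {"hand":0.5,"slide":[0,0,0],"turn":0}
    - {"hand":0.5,"slide":[0,0,0],"turn":0}
    - {"hand":0.5,"slide":[0,0,0],"turn":0}
    - {"hand":0.5,"slide":[0,0,0],"turn":0}
    - {"hand":0.5,"slide":[0,0,0],"turn":0}

```text
time: 4.82
tool_pos: [0.4657, -0.0617, 0.1325]
tool_rot: [0.712, 0.702, 0.0, 0.0]
ft_force: [-0.3, -0.3, 0.2]
grip_width: 0.0425
grasp_force: 0.0
```

```bash
python3 -c "
from h import *
togo((.4681,-.0658,.132)); cap('side','s3',(310,120,410,220),6);cap('top','t3',(320,190,400,260),6)"
```

```text
tcp [ 0.4657 -0.0617  0.1325] yawY -0.014 turn -0.0033 tilt [0.0001 0.    ] w 0.0425 F [-0.3 -0.3  0.2] t 4.8167 j [-0.16  0.26  1.96  0.    0.91 -0.14]
(0.4681, -0.0658, 0.132) slide [-4.1  2.4  0.5]
```

View pics/s3.png

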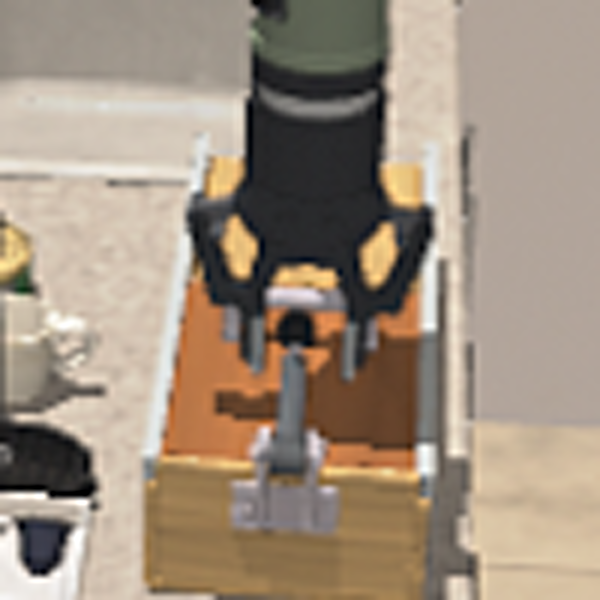

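The fingers sit about 4 mm towards −x of the knob (crop 294 against a finger midpoint of 302) and about 4 mm towards +y. I'll correct both, re-pinch, and flip.

Emit:
send_rows:
  commands:
    - {"hand":0.5,"slide":[-4.3,4.3,0],"turn":0}
    - {"hand":0.5,"slide":[0,0,0],"turn":0}
    - {"hand":0.5,"slide":[0,0,0],"turn":0}
    - {"hand":0.8,"slide":[0,0,0],"turn":0}
    - {"hand":0.8,"slide":[0,0,0],"turn":0}
    - {"hand":0.8,"slide":[0,0,0],"turn":0}
    - {"hand":0.8,"slide":[0,0,0],"turn":0}
    - {"hand":0.8,"slide":[0,0,0],"turn":0}
  grip_force: 20

```text
time: 5.58
tool_pos: [0.4702, -0.0661, 0.1323]
tool_rot: [0.712, 0.702, 0.0, 0.0]
ft_force: [1.4, -0.8, 0.4]
grip_width: 0.0226
grasp_force: 19.6
```

Emit:
send_rows:
  commands:
    - {"hand":0.8,"slide":[3,0,-7],"turn":0}
    - {"hand":0.8,"slide":[4,0,-7],"turn":0}
    - {"hand":0.8,"slide":[4,0,-7],"turn":0}
    - {"hand":0.8,"slide":[5,0,-6],"turn":0}
    - {"hand":0.8,"slide":[6,0,-6],"turn":0}
    - {"hand":0.8,"slide":[6,0,-5],"turn":0}
    - {"hand":0.8,"slide":[7,0,-4],"turn":0}
    - {"hand":0.8,"slide":[7,0,-4],"turn":0}
    - {"hand":0.8,"slide":[7,0,-3],"turn":0}
    - {"hand":0.8,"slide":[8,0,-2],"turn":0}
    - {"hand":0.8,"slide":[8,0,-1],"turn":0}
    - {"hand":0.8,"slide":[8,0,0],"turn":0}

```text
time: 6.58
tool_pos: [0.4711, 0.0072, 0.185]
tool_rot: [0.712, 0.702, -0.0, 0.001]
ft_force: [1.0, -1.7, -2.2]
grip_width: 0.0223
grasp_force: 20.1
```

Emit:
send_rows:
  commands:
    - {"hand":0.8,"slide":[8,0,0],"turn":0}
    - {"hand":0.8,"slide":[8,0,1],"turn":0}
    - {"hand":0.8,"slide":[8,0,2],"turn":0}
    - {"hand":0.8,"slide":[8,0,2],"turn":0}
    - {"hand":0.8,"slide":[7,0,3],"turn":0}
    - {"hand":0.8,"slide":[7,0,4],"turn":0}
    - {"hand":0.8,"slide":[6,0,5],"turn":0}
    - {"hand":0.8,"slide":[6,0,5],"turn":0}
    - {"hand":0.8,"slide":[5,0,6],"turn":0}
    - {"hand":0.8,"slide":[5,0,6],"turn":0}
    - {"hand":0.8,"slide":[3,0,5],"turn":0}
    - {"hand":0.8,"slide":[0,0,0],"turn":0}

```text
time: 7.58
tool_pos: [0.472, 0.079, 0.1444]
tool_rot: [0.712, 0.702, 0.0, -0.001]
ft_force: [0.5, 2.3, 0.5]
grip_width: 0.0224
grasp_force: 20.3
```

```bash
python3 -c "
from h import *
togo((.469,-.1436,.225))"
```

```text
tcp [0.472  0.079  0.1444] yawY -0.0139 turn -0.0032 tilt [-0.0008  0.0012] w 0.0224 F [0.5 2.3 0.5] t 7.5833 j [0.14 0.26 1.93 0.   0.95 0.15]
(0.469, -0.1436, 0.225) slide [-222.5    0.   -80.9]
```

Emit:
send_rows:
  commands:
    - {"hand":0.5,"slide":[0,0,0],"turn":0.003}
    - {"hand":0.5,"slide":[0,0,0],"turn":0}
    - {"hand":0.5,"slide":[0,0,0],"turn":0}
    - {"hand":0.5,"slide":[0,0,-30],"turn":0}
    - {"hand":0.5,"slide":[0,0,-40],"turn":0}
    - {"hand":1.0,"slide":[-30,0,-15],"turn":0}
    - {"hand":1.0,"slide":[-40,0,0],"turn":0}
    - {"hand":1.0,"slide":[-40,0,0],"turn":0}
    - {"hand":1.0,"slide":[-40,0,0],"turn":0}
    - {"hand":1.0,"slide":[-33,0,0],"turn":0}
    - {"hand":1.0,"slide":[0,0,0],"turn":0}
    - {"hand":1.0,"slide":[0,0,0],"turn":0}

```text
time: 8.58
tool_pos: [0.4688, -0.1065, 0.2304]
tool_rot: [0.715, 0.7, 0.0, 0.0]
ft_force: [-0.4, 0.2, -0.3]
grip_width: 0.0003
grasp_force: 0.0
```

```bash
python3 -c "
from h import *
togo((.469,-.104,.120));cap('side','s4',(290,100,420,240),4)"
```

```text
tcp [ 0.4688 -0.1065  0.2304] yawY -0.0211 turn -0.0104 tilt [0.0004 0.0004] w 0.0003 F [-0.4  0.2 -0.3] t 8.5833 j [-0.25  0.18  1.79  0.    1.17 -0.23]
(0.469, -0.104, 0.12) slide [2.500e+00 1.000e-01 1.104e+02]
```

View pics/s4.png

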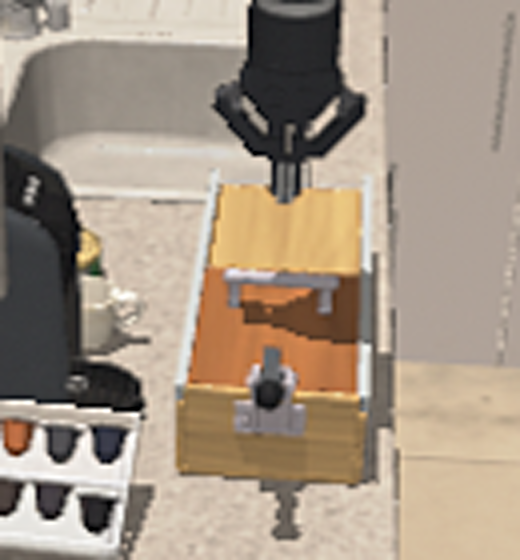

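The lever now lies outward, with its knob at crop (268,393). Next: descend on the +y side of the bar and push the lid open.

Emit:
send_rows:
  commands:
    - {"hand":1.0,"slide":[2.5,0,10],"turn":-0.01}
    - {"hand":1.0,"slide":[0,0,30],"turn":0}
    - {"hand":1.0,"slide":[0,0,40],"turn":0}
    - {"hand":1.0,"slide":[0,0,30],"turn":0}
    - {"hand":1.0,"slide":[0,0,0],"turn":0}
    - {"hand":1.0,"slide":[-10,0,0],"turn":0}
    - {"hand":1.0,"slide":[-10,0,0],"turn":0}
    - {"hand":1.0,"slide":[-10,0,0],"turn":0}
    - {"hand":1.0,"slide":[-12,0,0],"turn":0}
    - {"hand":1.0,"slide":[-12,0,0],"turn":0}
    - {"hand":1.0,"slide":[-12,0,0],"turn":0}
    - {"hand":1.0,"slide":[-12,0,0],"turn":0}

```text
time: 9.63
tool_pos: [0.4689, -0.1821, 0.1211]
tool_rot: [0.71, 0.704, 0.0, 0.001]
ft_force: [-0.3, 2.4, 1.8]
grip_width: 0.0003
grasp_force: 1.3
```

Emit:
send_rows:
  commands:
    - {"hand":1.0,"slide":[-12,0,0],"turn":0}
    - {"hand":1.0,"slide":[-12,0,0],"turn":0}
    - {"hand":1.0,"slide":[-12,0,0],"turn":0}
    - {"hand":1.0,"slide":[-12,0,0],"turn":0}
    - {"hand":1.0,"slide":[-12,0,0],"turn":0}
    - {"hand":1.0,"slide":[-12,0,0],"turn":0}
    - {"hand":1.0,"slide":[-12,0,0],"turn":0}
    - {"hand":1.0,"slide":[-12,0,0],"turn":0}
    - {"hand":1.0,"slide":[-12,0,0],"turn":0}
    - {"hand":1.0,"slide":[0,0,0],"turn":0}

```text
time: 10.47
tool_pos: [0.4681, -0.2913, 0.1202]
tool_rot: [0.71, 0.704, -0.0, 0.001]
ft_force: [0.3, -0.9, 1.4]
grip_width: -0.0004
grasp_force: 0.0
```

```bash
python3 -c "
from h import *
togo((.469,-.312,.120))"
```

```text
tcp [ 0.4681 -0.2913  0.1202] yawY -0.0082 turn 0.0025 tilt [ 0.0012 -0.0022] w -0.0004 F [ 0.3 -0.9  1.4] t 10.4667 j [-0.58  0.39  1.8  -0.    0.95 -0.57]
(0.469, -0.312, 0.12) slide [-20.7   1.    0.2]
```

Emit:
send_rows:
  commands:
    - {"hand":1.0,"slide":[-8,0,0],"turn":0}
    - {"hand":1.0,"slide":[-8,0,0],"turn":0}
    - {"hand":1.0,"slide":[-5,0,0],"turn":0}
    - {"hand":1.0,"slide":[-3,0,0],"turn":0}
    - {"hand":1.0,"slide":[0,0,0],"turn":0}
    - {"hand":1.0,"slide":[0,0,0],"turn":0}

```text
time: 10.97
tool_pos: [0.4678, -0.3129, 0.1204]
tool_rot: [0.71, 0.705, -0.0, 0.001]
ft_force: [-0.2, -0.9, 0.2]
grip_width: 0.0
grasp_force: 0.0
```

Emit:
send_rows:
  commands:
    - {"hand":0.5,"slide":[10,0,-20],"turn":0}
    - {"hand":0.5,"slide":[10,0,-40],"turn":0}
    - {"hand":0.5,"slide":[20,0,-40],"turn":0}
    - {"hand":0.5,"slide":[40,0,0],"turn":0}
    - {"hand":0.5,"slide":[40,0,0],"turn":0}
    - {"hand":0.5,"slide":[40,0,0],"turn":0}
    - {"hand":0.5,"slide":[40,0,0],"turn":0}
    - {"hand":0.5,"slide":[40,0,0],"turn":0}
    - {"hand":0.5,"slide":[40,0,0],"turn":0}
    - {"hand":0.5,"slide":[40,0,0],"turn":0}
    - {"hand":0.5,"slide":[40,0,0],"turn":0}

```text
time: 11.88
tool_pos: [0.4699, 0.048, 0.2181]
tool_rot: [0.709, 0.705, 0.001, 0.001]
ft_force: [0.3, 0.9, -0.1]
grip_width: 0.0426
grasp_force: 0.0
```

```bash
python3 -c "
from h import *
togo((.445,.371,.2),(.524,.296,.2))
t=cap('top','t4',(195,150,475,265),2.8);s=cap('side')
for b in blobs(t,.043)+blobs(s,.043): print(b) if .3<b[2][0]<.7 and b[2][1]>.1 else 0"
```

```text
tcp [0.4699 0.048  0.2181] yawY -0.0066 turn 0.0041 tilt [ 0.0018 -0.0003] w 0.0426 F [ 0.3  0.9 -0.1] t 11.8833 j [ 0.08  0.18  1.83 -0.    1.13  0.08]
(0.445, 0.371, 0.2) slide [322.8 -27.   17.9]
(0.524, 0.296, 0.2) slide [248.3  52.5  18.1]
(array([266.5, 174.2]), np.int32(51), array([0.6547, 0.2221, 0.043 ]))
(array([ 64.4, 205.5]), np.int32(83), array([0.564 , 0.8906, 0.043 ]))
(array([ 79.1, 206. ]), np.int32(49), array([0.5616, 0.8416, 0.043 ]))
(array([244.1, 214.4]), np.int32(195), array([0.5234, 0.2959, 0.043 ]))
(array([211.7, 214.8]), np.int32(188), array([0.5241, 0.4023, 0.043 ]))
(array([221.2, 239.4]), np.int32(196), array([0.4437, 0.3706, 0.043 ]))
(array([291.6, 253.1]), np.int32(180), array([0.6531, 0.2365, 0.043 ]))
(array([333.2, 269.4]), np.int32(199), array([0.5255, 0.2945, 0.043 ]))
(array([360.6, 290.5]), np.int32(226), array([0.4459, 0.3692, 0.043 ]))
(array([329.6, 296.9]), np.int32(236), array([0.5264, 0.401 , 0.043 ]))
```

View pics/t4.png

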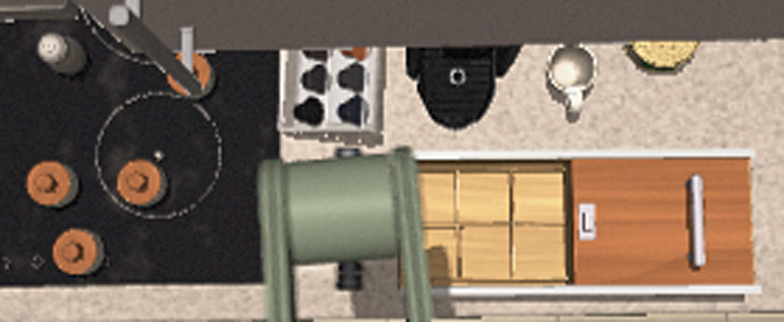

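The lid is fully open: the bar moved from column 383 to 444, about 186 mm. The cell walls are visible at crop x=458 and 511 and y≈225. Now going above pot A.

Emit:
send_rows:
  commands:
    - {"hand":0.5,"slide":[31,6.6,0],"turn":0}
    - {"hand":0.5,"slide":[31,6.6,0],"turn":0}
    - {"hand":0.5,"slide":[31,6.6,0],"turn":0}
    - {"hand":0.5,"slide":[31,6.6,0],"turn":0}
    - {"hand":0.5,"slide":[31,6.6,0],"turn":0}
    - {"hand":0.5,"slide":[31,6.6,0],"turn":0}
    - {"hand":0.5,"slide":[31,6.6,0],"turn":0}
    - {"hand":0.5,"slide":[31,6.6,0],"turn":0}
    - {"hand":0.5,"slide":[0,0,40],"turn":0}
    - {"hand":0.5,"slide":[0,0,40],"turn":0}
    - {"hand":0.5,"slide":[0,0,0],"turn":0}
    - {"hand":0.5,"slide":[0,0,0],"turn":0}

```text
time: 12.98
tool_pos: [0.5238, 0.2927, 0.1362]
tool_rot: [0.71, 0.705, -0.002, -0.0]
ft_force: [-0.0, 0.6, 0.4]
grip_width: 0.0423
grasp_force: 0.0
```

```bash
python3 -c "
from h import *
togo((.5245,.2955,.057))
t=cap('top')
print([ray(t,195+u/2.8,150+v/2.8,z).round(4) for u,v,z in((511,225,.028),(458,225,.028),(697,220,.121),(511,225,.028))])
im=t['image'].astype(int).mean(2)
print(im[218,350:402].round().tolist()); print(im[238,350:402].round().tolist()); print(im[200:258,368].round().tolist());print(im[200:258,388].round().tolist())"
```

```text
tcp [0.5238 0.2927 0.1362] yawY -0.0071 turn 0.0036 tilt [-0.0039 -0.0025] w 0.0423 F [-0.   0.6  0.4] t 12.9833 j [ 0.49  0.45  1.66 -0.    1.04  0.5 ]
(0.5245, 0.2955, 0.057) slide [ 3.   0.9 79.2]
[array([ 0.464 , -0.1385,  0.028 ]), array([ 0.4652, -0.0768,  0.028 ]), array([ 0.4637, -0.3292,  0.121 ]), array([ 0.464 , -0.1385,  0.028 ])]
[187.0, 188.0, 187.0, 190.0, 189.0, 193.0, 192.0, 159.0, 223.0, 191.0, 188.0, 192.0, 190.0, 189.0, 186.0, 186.0, 189.0, 187.0, 187.0, 183.0, 186.0, 184.0, 185.0, 186.0, 186.0, 186.0, 187.0, 60.0, 166.0, 187.0, 183.0, 182.0, 181.0, 183.0, 189.0, 188.0, 189.0, 191.0, 189.0, 190.0, 190.0, 190.0, 188.0, 190.0, 192.0, 196.0, 90.0, 56.0, 50.0, 76.0, 141.0, 136.0]
[184.0, 182.0, 183.0, 182.0, 182.0, 183.0, 181.0, 180.0, 145.0, 151.0, 179.0, 180.0, 183.0, 181.0, 180.0, 179.0, 185.0, 183.0, 180.0, 181.0, 180.0, 182.0, 179.0, 177.0, 178.0, 177.0, 177.0, 90.0, 216.0, 179.0, 174.0, 174.0, 176.0, 174.0, 173.0, 174.0, 175.0, 173.0, 175.0, 176.0, 175.0, 175.0, 175.0, 174.0, 175.0, 178.0, 148.0, 62.0, 54.0, 49.0, 138.0, 127.0]
[200.0, 203.0, 212.0, 223.0, 239.0, 241.0, 207.0, 37.0, 61.0, 101.0, 94.0, 97.0, 188.0, 177.0, 179.0, 184.0, 180.0, 177.0, 187.0, 194.0, 189.0, 186.0, 190.0, 196.0, 196.0, 197.0, 197.0, 190.0, 188.0, 156.0, 132.0, 176.0, 177.0, 180.0, 184.0, 176.0, 178.0, 184.0, 180.0, 175.0, 173.0, 181.0, 180.0, 175.0, 178.0, 182.0, 182.0, 185.0, 183.0, 166.0, 95.0, 150.0, 187.0, 243.0, 239.0, 171.0, 101.0, 119.0]
[203.0, 205.0, 192.0, 215.0, 234.0, 236.0, 197.0, 37.0, 72.0, 110.0, 105.0, 108.0, 192.0, 188.0, 185.0, 179.0, 187.0, 186.0, 189.0, 185.0, 190.0, 204.0, 200.0, 192.0, 188.0, 189.0, 193.0, 183.0, 184.0, 164.0, 145.0, 185.0, 173.0, 173.0, 178.0, 178.0, 175.0, 175.0, 175.0, 176.0, 175.0, 179.0, 178.0, 172.0, 179.0, 181.0, 182.0, 185.0, 184.0, 184.0, 81.0, 160.0, 189.0, 240.0, 233.0, 123.0, 95.0, 124.0]
```

Emit:
send_rows:
  commands:
    - {"hand":0.5,"slide":[2,2,20],"turn":0.003}
    - {"hand":0.5,"slide":[0,0,30],"turn":0}
    - {"hand":0.5,"slide":[0,0,20],"turn":0}
    - {"hand":0.5,"slide":[0,0,9],"turn":0}
    - {"hand":0.5,"slide":[0,0,0],"turn":0}
    - {"hand":0.5,"slide":[0,0,0],"turn":0}
    - {"hand":0.85,"slide":[0,0,0],"turn":0}
    - {"hand":0.85,"slide":[0,0,0],"turn":0}
    - {"hand":0.85,"slide":[0,0,0],"turn":0}
    - {"hand":0.85,"slide":[0,0,0],"turn":0}
    - {"hand":0.85,"slide":[0,0,0],"turn":0}
    - {"hand":0.85,"slide":[0,0,0],"turn":0}
  grip_force: 30

```text
time: 14.03
tool_pos: [0.5275, 0.2963, 0.0604]
tool_rot: [0.711, 0.704, 0.002, 0.0]
ft_force: [-1.4, 0.4, 6.7]
grip_width: 0.0193
grasp_force: 30.1
```

```bash
python3 -c "
from h import *
togo((.436,-.1707,.24),(.500,-.1714,.24))"
```

```text
tcp [0.5275 0.2963 0.0604] yawY -0.0099 turn 0.0008 tilt [0.0028 0.0016] w 0.0193 F [-1.4  0.4  6.7] t 14.0333 j [0.49 0.53 1.73 0.   0.87 0.5 ]
(0.436, -0.1707, 0.24) slide [-467.6  -86.4 -180.6]
(0.5, -0.1714, 0.24) slide [-467.7  -22.4 -180.4]
```

Emit:
send_rows:
  commands:
    - {"hand":0.85,"slide":[0,0,-20],"turn":0}
    - {"hand":0.85,"slide":[0,0,-40],"turn":0}
    - {"hand":0.85,"slide":[0,0,-40],"turn":0}
    - {"hand":0.85,"slide":[0,0,-40],"turn":0}
    - {"hand":0.85,"slide":[0,0,-40],"turn":0}
    - {"hand":0.85,"slide":[-20,-1,0],"turn":0}
    - {"hand":0.85,"slide":[-30,-1.5,0],"turn":0}
    - {"hand":0.85,"slide":[-30,-1.5,0],"turn":0}
    - {"hand":0.85,"slide":[-30,-1.5,0],"turn":0}
    - {"hand":0.85,"slide":[-30,-1.5,0],"turn":0}
    - {"hand":0.85,"slide":[-30,-1.5,0],"turn":0}
    - {"hand":0.85,"slide":[-30,-1.5,0],"turn":0}

```text
time: 15.03
tool_pos: [0.5141, 0.0945, 0.2387]
tool_rot: [0.71, 0.704, 0.0, 0.0]
ft_force: [1.1, -0.4, -1.6]
grip_width: 0.0194
grasp_force: 29.9
```

Emit:
send_rows:
  commands:
    - {"hand":0.85,"slide":[-30,-1.5,0],"turn":0}
    - {"hand":0.85,"slide":[-30,-1.5,0],"turn":0}
    - {"hand":0.85,"slide":[-30,-1.5,0],"turn":0}
    - {"hand":0.85,"slide":[-30,-1.5,0],"turn":0}
    - {"hand":0.85,"slide":[-30,-1.5,0],"turn":0}
    - {"hand":0.85,"slide":[-30,-1.5,0],"turn":0}
    - {"hand":0.85,"slide":[-30,-1.5,0],"turn":0}
    - {"hand":0.85,"slide":[-30,-1.5,0],"turn":0}
    - {"hand":0.85,"slide":[-27.5,-1.5,0],"turn":0}
    - {"hand":0.85,"slide":[0,0,0],"turn":0}
    - {"hand":0.85,"slide":[0,0,0],"turn":0}
    - {"hand":0.85,"slide":[0,0,0],"turn":0}

```text
time: 16.03
tool_pos: [0.4983, -0.1711, 0.2385]
tool_rot: [0.711, 0.703, 0.0, -0.0]
ft_force: [-0.5, 0.1, -2.1]
grip_width: 0.0192
grasp_force: 29.8
```

```bash
python3 -c "
from h import *
togo((.501,-.1714,.070))"
```

```text
tcp [ 0.4983 -0.1711  0.2385] yawY -0.0103 turn 0.0004 tilt [-0.0002  0.0007] w 0.0192 F [-0.5  0.1 -2.1] t 16.0333 j [-0.35  0.25  1.68  0.    1.21 -0.34]
(0.501, -0.1714, 0.07) slide [ -0.4   2.8 168.5]
```

Emit:
send_rows:
  commands:
    - {"hand":0.85,"slide":[-0.4,2.8,20],"turn":0}
    - {"hand":0.85,"slide":[0,0,30],"turn":0}
    - {"hand":0.85,"slide":[0,0,30],"turn":0}
    - {"hand":0.85,"slide":[0,0,30],"turn":0}
    - {"hand":0.85,"slide":[0,0,25],"turn":0}
    - {"hand":0.85,"slide":[0,0,15],"turn":0}
    - {"hand":0.85,"slide":[0,0,8],"turn":0}
    - {"hand":0.85,"slide":[0,0,6],"turn":0}
    - {"hand":0.85,"slide":[0,0,3],"turn":0}
    - {"hand":0.85,"slide":[0,0,1],"turn":0}
    - {"hand":0.85,"slide":[0,0,0],"turn":0}
    - {"hand":0.85,"slide":[0,0,0],"turn":0}

```text
time: 17.03
tool_pos: [0.5019, -0.172, 0.0715]
tool_rot: [0.711, 0.704, 0.0, 0.001]
ft_force: [-0.3, -0.1, -1.5]
grip_width: 0.0193
grasp_force: 29.8
```

Emit:
send_rows:
  commands:
    - {"hand":0.85,"slide":[0,0,1.5],"turn":0}
    - {"hand":0.85,"slide":[0,0,1],"turn":0}
    - {"hand":0.85,"slide":[0,0,0.5],"turn":0}
    - {"hand":0.85,"slide":[0,0,0],"turn":0}
    - {"hand":0.85,"slide":[0,0,0],"turn":0}

```text
time: 17.45
tool_pos: [0.5012, -0.172, 0.0676]
tool_rot: [0.711, 0.704, 0.0, -0.0]
ft_force: [0.1, 0.4, -1.7]
grip_width: 0.0194
grasp_force: 29.8
```

Emit:
send_rows:
  commands:
    - {"hand":0.85,"slide":[0,0,1],"turn":0}
    - {"hand":0.85,"slide":[0,0,1],"turn":0}
    - {"hand":0.85,"slide":[0,0,1],"turn":0}
    - {"hand":0.85,"slide":[0,0,0],"turn":0}
    - {"hand":0.85,"slide":[0,0,0],"turn":0}

```text
time: 17.87
tool_pos: [0.5012, -0.1719, 0.0644]
tool_rot: [0.711, 0.704, -0.0, -0.0]
ft_force: [0.1, 0.6, -1.7]
grip_width: 0.0192
grasp_force: 29.8
```

Emit:
send_rows:
  commands:
    - {"hand":0.85,"slide":[0,0,1],"turn":0}
    - {"hand":0.85,"slide":[0,0,1],"turn":0}
    - {"hand":0.85,"slide":[0,0,1],"turn":0}
    - {"hand":0.85,"slide":[0,0,0],"turn":0}
    - {"hand":0.85,"slide":[0,0,0],"turn":0}

```text
time: 18.28
tool_pos: [0.5011, -0.1721, 0.0636]
tool_rot: [0.711, 0.704, 0.0, 0.0]
ft_force: [-5.4, 1.4, 14.7]
grip_width: 0.0191
grasp_force: 31.0
```

Emit:
send_rows:
  commands:
    - {"hand":0.85,"slide":[0,0,-1.5],"turn":0}
    - {"hand":0.85,"slide":[0,0,0],"turn":0}
    - {"hand":0.5,"slide":[0,0,0],"turn":0}
    - {"hand":0.5,"slide":[0,0,0],"turn":0}
    - {"hand":0.5,"slide":[0,0,0],"turn":0}
    - {"hand":0.5,"slide":[0,0,-20],"turn":0}
    - {"hand":0.5,"slide":[0,0,-35],"turn":0}
    - {"hand":0.5,"slide":[0,0,-40],"turn":0}
    - {"hand":0.5,"slide":[0,0,-40],"turn":0}
    - {"hand":0.5,"slide":[40,0,0],"turn":0}
    - {"hand":0.5,"slide":[40,0,0],"turn":0}
    - {"hand":0.5,"slide":[40,0,0],"turn":0}

```text
time: 19.28
tool_pos: [0.5027, -0.0511, 0.1988]
tool_rot: [0.711, 0.703, 0.001, 0.001]
ft_force: [0.7, 0.2, -0.4]
grip_width: 0.0429
grasp_force: 0.0
```

Emit:
send_rows:
  commands:
    - {"hand":0.5,"slide":[40,-2,0],"turn":0}
    - {"hand":0.5,"slide":[40,-5,0],"turn":0}
    - {"hand":0.5,"slide":[40,-5,0],"turn":0}
    - {"hand":0.5,"slide":[40,-5,0],"turn":0}
    - {"hand":0.5,"slide":[40,-5,0],"turn":0}
    - {"hand":0.5,"slide":[40,-5,0],"turn":0}
    - {"hand":0.5,"slide":[0,0,0],"turn":0}

```text
time: 19.87
tool_pos: [0.4771, 0.1945, 0.1979]
tool_rot: [0.708, 0.706, 0.001, -0.001]
ft_force: [0.2, -0.6, 0.2]
grip_width: 0.0425
grasp_force: 0.0
```

```bash
cat >> h.py <<'E'
def pots():
    t=cap('top');s=cap('side')
    for c,n in((t,'top'),(s,'side')):
        for b in blobs(c,.048):
            if .3<b[2][0]<.72 and -.35<b[2][1]<.7: print(n,*b)
E
python3 -c "
from h import *
togo((.4465,.371,.057));pots();cap('top','t5',(195,150,475,265),2.8)"
```

```text
tcp [0.4771 0.1945 0.1979] yawY -0.0039 turn 0.0068 tilt [0.0002 0.0035] w 0.0425 F [ 0.2 -0.6  0.2] t 19.8667 j [0.36 0.26 1.77 0.   1.1  0.37]
(0.4465, 0.371, 0.057) slide [175.9 -31.3 141.5]
top [266.5 174.2] 51 [0.6539 0.2213 0.048 ]
top [210.8 214.5] 165 [0.5247 0.4039 0.048 ]
top [367.5 230.6] 2228 [ 0.4635 -0.104   0.048 ]
top [431.3 228.8] 2653 [ 0.4653 -0.309   0.048 ]
top [217.6 240.4] 89 [0.4405 0.3811 0.048 ]
side [374.8 161.9] 268 [ 0.413  -0.3267  0.048 ]
side [368.8 186.4] 51 [ 0.4332 -0.1462  0.048 ]
side [358.7 209.1] 786 [ 0.4644 -0.0011  0.048 ]
side [293.7 208.4] 48 [0.6803 0.0162 0.048 ]
side [291.6 253.1] 182 [0.6521 0.2422 0.048 ]
side [360.6 290.5] 228 [0.4459 0.3743 0.048 ]
side [329.6 296.9] 236 [0.526  0.4058 0.048 ]
```

View pics/t5.png

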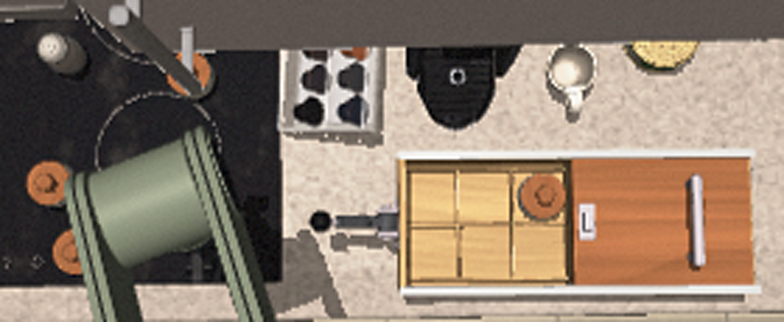

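Pot A stands in cell 3 at crop (543,195), and the other pots haven't moved. Pot C is next.

Emit:
send_rows:
  commands:
    - {"hand":0.5,"slide":[35,-6,0],"turn":0.006}
    - {"hand":0.5,"slide":[35,-6,0],"turn":0}
    - {"hand":0.5,"slide":[35,-6,0],"turn":0}
    - {"hand":0.5,"slide":[35,-6,0],"turn":0}
    - {"hand":0.5,"slide":[35,-6,0],"turn":0}
    - {"hand":0.5,"slide":[0,0,30],"turn":0}
    - {"hand":0.5,"slide":[0,0,30],"turn":0}
    - {"hand":0.5,"slide":[0,0,10],"turn":0}
    - {"hand":0.5,"slide":[0,0,0],"turn":0}
    - {"hand":0.5,"slide":[0,0,0],"turn":0}
    - {"hand":0.5,"slide":[0,0,0],"turn":0}

```text
time: 20.93
tool_pos: [0.4519, 0.3635, 0.1297]
tool_rot: [0.713, 0.701, 0.002, 0.0]
ft_force: [-0.6, 1.0, -0.0]
grip_width: 0.0426
grasp_force: 0.0
```

```bash
python3 -c "
from h import *
togo((.4475,.372,.0605));c=cap('side')
for b in blobs(c,.048): print(b) if b[2][1]>.2 else 0"
```

```text
tcp [0.4519 0.3635 0.1297] yawY -0.0177 turn -0.007 tilt [0.0024 0.0019] w 0.0426 F [-0.6  1.  -0. ] t 20.9333 j [0.66 0.42 1.72 0.   1.   0.68]
(0.4475, 0.372, 0.0605) slide [ 8.3 -4.8 69.3]
(array([291.6, 253.1]), np.int32(182), array([0.6521, 0.2422, 0.048 ]))
(array([360.5, 290.9]), np.int32(207), array([0.4463, 0.3758, 0.048 ]))
(array([329.7, 296.9]), np.int32(235), array([0.5259, 0.4058, 0.048 ]))
(array([223. , 374.7]), np.int32(50), array([0.7396, 0.6624, 0.048 ]))
```

Emit:
send_rows:
  commands:
    - {"hand":0.5,"slide":[8.3,-4.8,10],"turn":-0.007}
    - {"hand":0.5,"slide":[0,0,25],"turn":0}
    - {"hand":0.5,"slide":[0,0,25],"turn":0}
    - {"hand":0.5,"slide":[0,0,9],"turn":0}
    - {"hand":0.5,"slide":[0,0,0],"turn":0}
    - {"hand":0.5,"slide":[0,0,0],"turn":0}
    - {"hand":0.85,"slide":[0,0,0],"turn":0}
    - {"hand":0.85,"slide":[0,0,0],"turn":0}
    - {"hand":0.85,"slide":[0,0,0],"turn":0}
    - {"hand":0.85,"slide":[0,0,0],"turn":0}
    - {"hand":0.85,"slide":[0,0,0],"turn":0}
    - {"hand":0.85,"slide":[0,0,0],"turn":0}

```text
time: 21.98
tool_pos: [0.446, 0.3725, 0.0597]
tool_rot: [0.71, 0.704, 0.001, -0.0]
ft_force: [-1.0, 1.2, 4.4]
grip_width: 0.0191
grasp_force: 29.5
```

```bash
python3 -c "
from h import *
togo((.437,-.1715,.235))"
```

```text
tcp [0.446  0.3725 0.0597] yawY -0.0091 turn 0.0016 tilt [0.0008 0.0011] w 0.0191 F [-1.   1.2  4.4] t 21.9833 j [0.68 0.5  1.79 0.   0.85 0.68]
(0.437, -0.1715, 0.235) slide [-543.9   -3.9 -175.9]
```

Emit:
send_rows:
  commands:
    - {"hand":0.85,"slide":[0,0,-20],"turn":0}
    - {"hand":0.85,"slide":[0,0,-40],"turn":0}
    - {"hand":0.85,"slide":[0,0,-40],"turn":0}
    - {"hand":0.85,"slide":[0,0,-40],"turn":0}
    - {"hand":0.85,"slide":[0,0,-36],"turn":0}
    - {"hand":0.85,"slide":[-20,0,0],"turn":0}
    - {"hand":0.85,"slide":[-34,0,0],"turn":0}
    - {"hand":0.85,"slide":[-34,0,0],"turn":0}
    - {"hand":0.85,"slide":[-34,0,0],"turn":0}
    - {"hand":0.85,"slide":[-34,-1,0],"turn":0}
    - {"hand":0.85,"slide":[-34,-1,0],"turn":0}
    - {"hand":0.85,"slide":[-34,-1,0],"turn":0}

```text
time: 22.98
tool_pos: [0.4401, 0.1464, 0.2345]
tool_rot: [0.71, 0.704, -0.001, -0.0]
ft_force: [0.4, -0.6, -1.5]
grip_width: 0.0192
grasp_force: 29.8
```

Emit:
send_rows:
  commands:
    - {"hand":0.85,"slide":[-34,0,0],"turn":0}
    - {"hand":0.85,"slide":[-34,0,0],"turn":0}
    - {"hand":0.85,"slide":[-34,0,0],"turn":0}
    - {"hand":0.85,"slide":[-34,0,0],"turn":0}
    - {"hand":0.85,"slide":[-34,0,0],"turn":0}
    - {"hand":0.85,"slide":[-34,0,0],"turn":0}
    - {"hand":0.85,"slide":[-34,0,0],"turn":0}
    - {"hand":0.85,"slide":[-34,0,0],"turn":0}
    - {"hand":0.85,"slide":[-34,-1,0],"turn":0}
    - {"hand":0.85,"slide":[-14,0,0],"turn":0}
    - {"hand":0.85,"slide":[0,0,0],"turn":0}
    - {"hand":0.85,"slide":[0,0,0],"turn":0}

```text
time: 23.98
tool_pos: [0.4364, -0.1722, 0.2344]
tool_rot: [0.711, 0.703, -0.0, -0.001]
ft_force: [-0.7, 1.1, -1.6]
grip_width: 0.0189
grasp_force: 29.8
```

```bash
python3 -c "
from h import *
togo((.437,-.1715,.0635))"
```

```text
tcp [ 0.4364 -0.1722  0.2344] yawY -0.0111 turn -0.0004 tilt [-0.0013  0.001 ] w 0.0189 F [-0.7  1.1 -1.6] t 23.9833 j [-0.4   0.16  1.81  0.    1.17 -0.39]
(0.437, -0.1715, 0.0635) slide [  0.5   0.9 170.9]
```

Lower 170.5 mm, then release and lift.

Emit:
send_rows:
  commands:
    - {"hand":0.85,"slide":[0,0.5,20],"turn":0}
    - {"hand":0.85,"slide":[0,0,30],"turn":0}
    - {"hand":0.85,"slide":[0,0,30],"turn":0}
    - {"hand":0.85,"slide":[0,0,30],"turn":0}
    - {"hand":0.85,"slide":[0,0,25],"turn":0}
    - {"hand":0.85,"slide":[0,0,15],"turn":0}
    - {"hand":0.85,"slide":[0,0,8],"turn":0}
    - {"hand":0.85,"slide":[0,0,6],"turn":0}
    - {"hand":0.85,"slide":[0,0,4.5],"turn":0}
    - {"hand":0.85,"slide":[0,0,2],"turn":0}
    - {"hand":0.85,"slide":[0,0,0],"turn":0}
    - {"hand":0.85,"slide":[0,0,0],"turn":0}

```text
time: 24.98
tool_pos: [0.4345, -0.1528, 0.0669]
tool_rot: [0.715, 0.699, 0.009, -0.015]
ft_force: [4.7, 77.3, 42.0]
grip_width: 0.0125
grasp_force: 39.6
```

Emit:
send_rows:
  commands:
    - {"hand":0.85,"slide":[0,0,-10],"turn":0}
    - {"hand":0.85,"slide":[0,0,-10],"turn":0}
    - {"hand":0.85,"slide":[0,0,-10],"turn":0}
    - {"hand":0.85,"slide":[0,0,0],"turn":0}

```text
time: 25.32
tool_pos: [0.4336, -0.1576, 0.095]
tool_rot: [0.713, 0.701, 0.006, -0.013]
ft_force: [-0.8, 46.2, 18.0]
grip_width: 0.0133
grasp_force: 29.2
```

```bash
python3 -c "
from h import *
togo();s=cap('side');t=cap('top')
a=cv2.resize(s['image'][120:240,310:410],(500,600));b=cv2.resize(t['image'][190:265,330:470][:, :], (0,0),fx=2.1,fy=2.1)
cv=np.zeros((600,800,3),np.uint8);cv[:,:500]=a;cv[:b.shape[0],500:500+min(300,b.shape[1])]=b[:,:300]
cv2.imwrite('pics/m6.png',cv[:,:,::-1])"
```

```text
tcp [ 0.4336 -0.1576  0.095 ] yawY -0.0158 turn -0.0051 tilt [-0.0097  0.0256] w 0.0133 F [-0.8 46.2 18. ] t 25.3167 j [-0.39  0.31  2.02  0.03  0.83 -0.39]
```

View pics/m6.png

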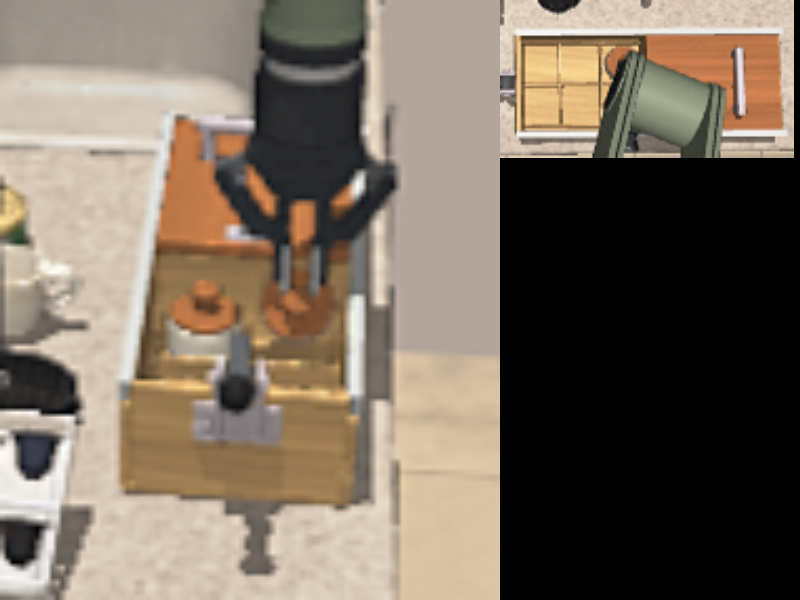

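The pot has tipped in the grasp, with its stopper facing +y and its base against the lid edge. I'll ease it towards +y to relieve the force, then lift.

Emit:
send_rows:
  commands:
    - {"hand":0.85,"slide":[5,0,0],"turn":0}
    - {"hand":0.85,"slide":[5,0,0],"turn":0}
    - {"hand":0.85,"slide":[5,0,0],"turn":0}
    - {"hand":0.85,"slide":[5,0,0],"turn":0}
    - {"hand":0.85,"slide":[5,0,0],"turn":0}
    - {"hand":0.85,"slide":[0,0,0],"turn":0}

```text
time: 25.92
tool_pos: [0.4377, -0.146, 0.0946]
tool_rot: [0.71, 0.704, 0.0, 0.0]
ft_force: [0.7, -0.5, 1.0]
grip_width: 0.013
grasp_force: 0.0
```

```bash
python3 -c "
from h import *
togo()"
```

```text
tcp [ 0.4377 -0.146   0.0946] yawY -0.008 turn 0.0027 tilt [0.0001 0.0001] w 0.013 F [ 0.7 -0.5  1. ] t 25.9167 j [-0.35  0.3   2.03  0.    0.81 -0.34]
```

Emit:
send_rows:
  commands:
    - {"hand":0.85,"slide":[0,0,-20],"turn":0}
    - {"hand":0.85,"slide":[0,0,-30],"turn":0}
    - {"hand":0.85,"slide":[0,0,-40],"turn":0}
    - {"hand":0.5,"slide":[40,0,-20],"turn":0}
    - {"hand":0.5,"slide":[40,0,0],"turn":0}
    - {"hand":0.5,"slide":[40,0,0],"turn":0}
    - {"hand":0.5,"slide":[40,0,0],"turn":0}
    - {"hand":0.5,"slide":[40,0,0],"turn":0}
    - {"hand":0.5,"slide":[30,0,0],"turn":0}
    - {"hand":0.5,"slide":[0,0,0],"turn":0}

```text
time: 26.75
tool_pos: [0.4399, 0.0845, 0.2033]
tool_rot: [0.709, 0.706, 0.001, -0.0]
ft_force: [-0.1, -0.3, 1.2]
grip_width: 0.0426
grasp_force: 0.0
```

```bash
python3 -c "
from h import *
togo();pots();s=cap('side');t=cap('top')
a=cv2.resize(s['image'][120:240,310:410],(500,600),interpolation=2);b=cv2.resize(t['image'][195:265,330:405],(300,280),interpolation=2);d=cv2.resize(t['image'][150:250,195:295],(300,300))
cv=np.zeros((600,800,3),np.uint8);cv[:,:500]=a;cv[:280,500:]=b;cv[300:,500:]=d
cv2.imwrite('pics/m7.png',cv[:,:,::-1])"
```

```text
tcp [0.4399 0.0845 0.2033] yawY -0.0044 turn 0.0063 tilt [0.0009 0.0021] w 0.0426 F [-0.1 -0.3  1.2] t 26.75 j [0.16 0.15 1.9  0.   1.08 0.17]
top [266.5 174.2] 51 [0.6539 0.2213 0.048 ]
top [365.8 230. ] 2080 [ 0.4654 -0.0986  0.048 ]
top [431.5 228.9] 2655 [ 0.4652 -0.3096  0.048 ]
top [211.7 214.9] 189 [0.5237 0.401  0.048 ]
side [357.1 192.3] 1752 [ 0.4734 -0.1031  0.048 ]
side [293.7 208.4] 48 [0.6803 0.0162 0.048 ]
side [291.6 253.1] 182 [0.6521 0.2422 0.048 ]
side [329.6 296.9] 236 [0.526  0.4058 0.048 ]
```

View pics/m7.png

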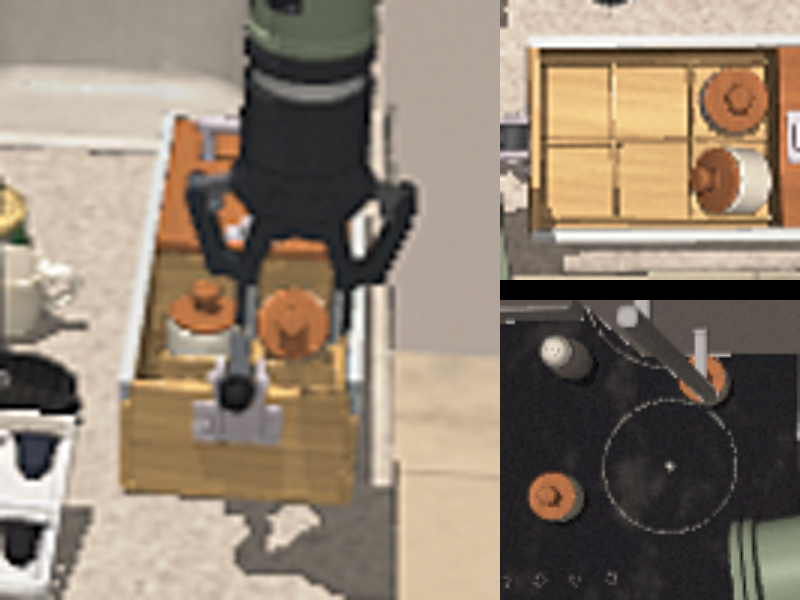

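Pot C lies in cell 0 tilted towards +y, with its knob at about (381,239) in the top view and (368.6,184) in the side view. I'll triangulate the knob, pinch it across x, and swing it upright the way I swung the lever.

```bash
python3 - <<'E'
from h import *
from scipy.optimize import least_squares
t=cap('top');s=cap('side')
f=lambda p:np.r_[proj(t,p)-(381.3,239.4),proj(s,p)-(368.6,184)]
r=least_squares(f,[.43,-.14,.06]);print(r.x,r.fun)
# disc centre
g=lambda p:np.r_[proj(t,p)-(385.2,240.2),proj(s,p)-(368.4,184.5)]
r2=least_squares(g,[.43,-.14,.06]);print(r2.x,r2.fun)
togo((.437,-.1436,.064))
E
```

```text
[ 0.4344817  -0.14617889  0.05785368] [ 1.63568799e-05 -2.78983751e-02  3.11291555e-02  2.12794152e-03]
[ 0.43310348 -0.16003062  0.04701337] [ 4.16231037e-04 -4.63431344e-01  5.18451170e-01  3.51729131e-02]
tcp [0.4397 0.0792 0.2031] yawY -0.0111 turn -0.0004 tilt [-0.0001 -0.0003] w 0.0426 F [ 0.5  0.  -0.7] t 27.05 j [ 0.15  0.15  1.91 -0.    1.08  0.16]
(0.437, -0.1436, 0.064) slide [-2.227e+02 -2.000e-01  1.392e+02]
```

The triangulated knob is at (.434, −.146, .058) with a tilt of about 52°, which agrees with a pot leaning on the cell wall. Its base must have caught the lid edge, where there was only about 2 mm of clearance. I'll push the knob towards −y with closed fingers; past about 45° gravity should stand it up.

Emit:
send_rows:
  commands:
    - {"hand":1.0,"slide":[-30,0,0],"turn":0}
    - {"hand":1.0,"slide":[-38,0,0],"turn":0}
    - {"hand":1.0,"slide":[-40,0,0],"turn":0}
    - {"hand":1.0,"slide":[-40,0,0],"turn":0}
    - {"hand":1.0,"slide":[-35,0,0],"turn":0}
    - {"hand":1.0,"slide":[0,0,0],"turn":0}
    - {"hand":1.0,"slide":[0,0,0],"turn":0}
    - {"hand":1.0,"slide":[0,0,30],"turn":0}
    - {"hand":1.0,"slide":[0,0,40],"turn":0}
    - {"hand":1.0,"slide":[0,0,30],"turn":0}
    - {"hand":1.0,"slide":[0,0,10],"turn":0}
    - {"hand":1.0,"slide":[0,0,0],"turn":0}

```text
time: 28.05
tool_pos: [0.4357, -0.1012, 0.0906]
tool_rot: [0.71, 0.704, -0.002, -0.003]
ft_force: [-0.2, 0.2, 0.2]
grip_width: 0.0003
grasp_force: 0.0
```

```bash
python3 -c "
from h import *
togo((.437,-.1086,.064),(.437,-.149,.064))"
```

```text
tcp [ 0.4357 -0.1012  0.0906] yawY -0.0085 turn 0.0022 tilt [-0.0067  0.0022] w 0.0003 F [-0.2  0.2  0.2] t 28.05 j [-0.25  0.29  2.06  0.    0.8  -0.25]
(0.437, -0.1086, 0.064) slide [-7.4  1.6 26.6]
(0.437, -0.149, 0.064) slide [-47.8   1.9  26.5]
```

Emit:
send_rows:
  commands:
    - {"hand":1.0,"slide":[0,1.5,13],"turn":0}
    - {"hand":1.0,"slide":[0,0,13],"turn":0}
    - {"hand":1.0,"slide":[-4,0,0],"turn":0}
    - {"hand":1.0,"slide":[-5,0,0],"turn":0}
    - {"hand":1.0,"slide":[-5,0,0],"turn":0}
    - {"hand":1.0,"slide":[-5,0,0],"turn":0}
    - {"hand":1.0,"slide":[-5,0,0],"turn":0}
    - {"hand":1.0,"slide":[-4,0,0],"turn":0}
    - {"hand":1.0,"slide":[0,0,0],"turn":0}

```text
time: 28.8
tool_pos: [0.4375, -0.125, 0.0676]
tool_rot: [0.713, 0.701, 0.003, -0.006]
ft_force: [1.6, 30.1, 7.1]
grip_width: 0.0001
grasp_force: 14.2
```

```bash
python3 -c "
from h import *
togo((.437,-.149,.064))"
```

```text
tcp [ 0.4375 -0.125   0.0676] yawY -0.0179 turn -0.0072 tilt [-0.0037  0.0132] w 0.0001 F [ 1.6 30.1  7.1] t 28.8 j [-0.31  0.34  2.07  0.02  0.74 -0.31]
(0.437, -0.149, 0.064) slide [-24.   -0.1   3.3]
```

Emit:
send_rows:
  commands:
    - {"hand":1.0,"slide":[15,0,0],"turn":0}
    - {"hand":1.0,"slide":[20,0,-20],"turn":0}
    - {"hand":1.0,"slide":[0,0,-40],"turn":0}
    - {"hand":1.0,"slide":[0,0,-40],"turn":0}
    - {"hand":0.5,"slide":[20,0,-30],"turn":0}
    - {"hand":0.5,"slide":[40,0,0],"turn":0}
    - {"hand":0.5,"slide":[40,0,0],"turn":0}
    - {"hand":0.5,"slide":[40,0,0],"turn":0}
    - {"hand":0.5,"slide":[30,0,0],"turn":0}
    - {"hand":0.5,"slide":[0,0,0],"turn":0}
    - {"hand":0.5,"slide":[0,0,0],"turn":0}

```text
time: 29.72
tool_pos: [0.4412, 0.0751, 0.1978]
tool_rot: [0.709, 0.705, 0.0, 0.0]
ft_force: [-0.0, -0.1, -0.5]
grip_width: 0.0425
grasp_force: 0.0
```

```bash
python3 -c "
from h import *
togo();pots();s=cap('side');t=cap('top')
a=cv2.resize(s['image'][150:210,330:390],(400,400),interpolation=2);b=cv2.resize(t['image'][210:260,355:405],(400,400),interpolation=2)
cv2.imwrite('pics/m8.png',np.hstack([a,b])[:,:,::-1])"
```

```text
tcp [0.4412 0.0751 0.1978] yawY -0.0059 turn 0.0048 tilt [ 0.0012 -0.0002] w 0.0425 F [-0.  -0.1 -0.5] t 29.7167 j [ 0.14  0.16  1.91 -0.    1.07  0.15]
top [266.5 174.2] 51 [0.6539 0.2213 0.048 ]
top [211.7 214.8] 190 [0.5238 0.401  0.048 ]
top [366. 230.] 2074 [ 0.4653 -0.0992  0.048 ]
top [431.5 228.9] 2652 [ 0.4652 -0.3095  0.048 ]
side [357.  192.5] 1726 [ 0.4739 -0.1018  0.048 ]
side [293.7 208.4] 48 [0.6803 0.0162 0.048 ]
side [291.6 253.1] 182 [0.6521 0.2422 0.048 ]
side [329.6 296.9] 236 [0.526  0.4058 0.048 ]
```

View pics/m8.png

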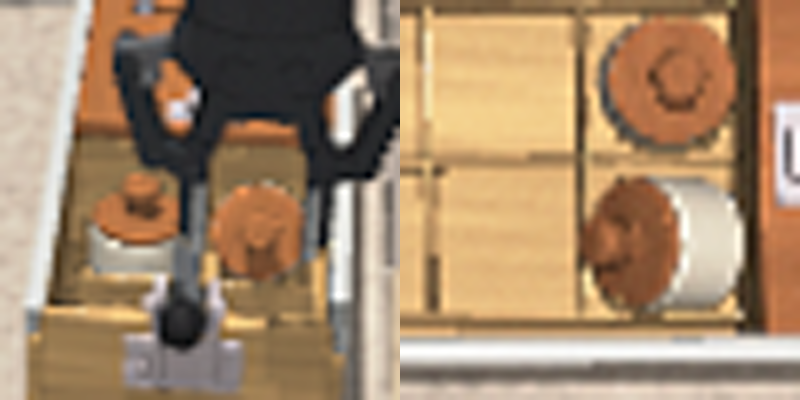

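Pot C is unchanged: knob at (380.4,240.4) top and (369.3,184.8) side, giving about (.434, −.145, .058). This time I'll pinch the knob.

Emit:
send_rows:
  commands:
    - {"hand":0.5,"slide":[-30,0,0],"turn":0}
    - {"hand":0.5,"slide":[-38,0,0],"turn":0}
    - {"hand":0.5,"slide":[-40,0,0],"turn":0}
    - {"hand":0.5,"slide":[-40,0,0],"turn":0}
    - {"hand":0.5,"slide":[-40,0,0],"turn":0}
    - {"hand":0.5,"slide":[-20,-2,0],"turn":0}
    - {"hand":0.5,"slide":[0,0,25],"turn":0}
    - {"hand":0.5,"slide":[0,0,35],"turn":0}
    - {"hand":0.5,"slide":[0,0,20],"turn":0}
    - {"hand":0.5,"slide":[0,0,0],"turn":0}
    - {"hand":0.5,"slide":[0,0,0],"turn":0}
    - {"hand":0.5,"slide":[0,0,0],"turn":0}

```text
time: 30.92
tool_pos: [0.438, -0.1345, 0.1184]
tool_rot: [0.711, 0.704, 0.001, 0.001]
ft_force: [0.5, 0.4, 0.0]
grip_width: 0.0424
grasp_force: 0.0
```

```bash
python3 -c "
from h import *
togo((.436,-.139,.067))"
```

```text
tcp [ 0.438  -0.1345  0.1184] yawY -0.0101 turn 0.0006 tilt [ 0.0022 -0.0007] w 0.0424 F [0.5 0.4 0. ] t 30.9167 j [-0.32  0.27  2.01  0.    0.87 -0.31]
(0.436, -0.139, 0.067) slide [-4.5 -2.1 51.4]
```

Emit:
send_rows:
  commands:
    - {"hand":0.6,"slide":[-4.5,-1.5,15],"turn":0}
    - {"hand":0.6,"slide":[0,0,20],"turn":0}
    - {"hand":0.6,"slide":[0,0,12],"turn":0}
    - {"hand":0.6,"slide":[0,0,4.5],"turn":0}
    - {"hand":0.6,"slide":[0,0,0],"turn":0}
    - {"hand":0.6,"slide":[0,0,0],"turn":0}
    - {"hand":0.9,"slide":[0,0,0],"turn":0}
    - {"hand":0.9,"slide":[0,0,0],"turn":0}
    - {"hand":0.9,"slide":[0,0,0],"turn":0}
    - {"hand":0.9,"slide":[0,0,0],"turn":0}
    - {"hand":0.9,"slide":[0,0,0],"turn":0}
  grip_force: 30

```text
time: 31.83
tool_pos: [0.4365, -0.1381, 0.0666]
tool_rot: [0.71, 0.704, 0.001, 0.001]
ft_force: [0.5, 2.5, 5.9]
grip_width: 0.0188
grasp_force: 29.6
```

Emit:
send_rows:
  commands:
    - {"hand":0.9,"slide":[0,0,-3],"turn":0}
    - {"hand":0.9,"slide":[0,0,-3],"turn":0}
    - {"hand":0.9,"slide":[0,0,-3],"turn":0}
    - {"hand":0.9,"slide":[0,0,0],"turn":0}
    - {"hand":0.9,"slide":[0,0,0],"turn":0}

```text
time: 32.25
tool_pos: [0.4357, -0.138, 0.0747]
tool_rot: [0.71, 0.704, 0.0, 0.0]
ft_force: [-1.0, -0.4, -1.7]
grip_width: 0.0188
grasp_force: 29.3
```

Emit:
send_rows:
  commands:
    - {"hand":0.9,"slide":[-3,0,0],"turn":0}
    - {"hand":0.9,"slide":[-3,0,0],"turn":0}
    - {"hand":0.9,"slide":[-3,0,0],"turn":0}
    - {"hand":0.9,"slide":[0,0,0],"turn":0}
    - {"hand":0.9,"slide":[0,0,0],"turn":0}

```text
time: 32.67
tool_pos: [0.4327, -0.1408, 0.0736]
tool_rot: [0.712, 0.702, 0.002, -0.007]
ft_force: [-0.6, 26.5, 4.2]
grip_width: 0.0191
grasp_force: 30.1
```

The push on the base edge has only about 7 mm of lever arm. So I'll lift until the lid's edge meets the lower part of the base, soften the grip to 20 N, and rotate the pot there.

Emit:
send_rows:
  commands:
    - {"hand":0.9,"slide":[8,0,0],"turn":0}
    - {"hand":0.9,"slide":[12,0,0],"turn":0}
    - {"hand":0.9,"slide":[0,0,0],"turn":0}
    - {"hand":0.9,"slide":[0,0,-15],"turn":0}
    - {"hand":0.9,"slide":[0,0,-20],"turn":0}
    - {"hand":0.9,"slide":[0,0,-20],"turn":0}
    - {"hand":0.9,"slide":[0,0,-12],"turn":0}
    - {"hand":0.9,"slide":[0,0,0],"turn":0}
    - {"hand":0.9,"slide":[0,0,0],"turn":0}
    - {"hand":0.9,"slide":[0,0,0],"turn":0}
  grip_force: 25

```text
time: 33.5
tool_pos: [0.4351, -0.1271, 0.1407]
tool_rot: [0.71, 0.704, -0.0, -0.001]
ft_force: [0.2, -0.2, -1.2]
grip_width: 0.0188
grasp_force: 29.6
```

```bash
python3 -c "
from h import *
togo();s=cap('side');t=cap('top')
a=cv2.resize(s['image'][130:210,320:400],(480,480),interpolation=2);b=cv2.resize(t['image'][200:260,345:405],(320,320),interpolation=2)
cv=np.zeros((480,800,3),np.uint8);cv[:,:480]=a;cv[:320,480:]=b
cv2.imwrite('pics/m9.png',cv[:,:,::-1])"
```

```text
tcp [ 0.4351 -0.1271  0.1407] yawY -0.0092 turn 0.0015 tilt [-0.0018  0.0005] w 0.0188 F [ 0.2 -0.2 -1.2] t 33.5 j [-0.31  0.23  1.99 -0.    0.93 -0.3 ]
```

Emit:
send_rows:
  commands:
    - {"hand":0.9,"slide":[-8,0,0],"turn":0}
    - {"hand":0.9,"slide":[-8,0,0],"turn":0}
    - {"hand":0.9,"slide":[-8,0,0],"turn":0}
    - {"hand":0.9,"slide":[-4,0,0],"turn":0}
    - {"hand":0.9,"slide":[0,0,0],"turn":0}
    - {"hand":0.9,"slide":[0,0,0],"turn":0}

```text
time: 34.1
tool_pos: [0.4355, -0.1554, 0.1416]
tool_rot: [0.711, 0.704, 0.0, -0.0]
ft_force: [0.3, 1.0, -0.3]
grip_width: 0.0188
grasp_force: 29.6
```

Emit:
send_rows:
  commands:
    - {"hand":0.9,"slide":[-3,0,0],"turn":0}
    - {"hand":0.9,"slide":[-3,0,0],"turn":0}
    - {"hand":0.9,"slide":[-3,0,0],"turn":0}
    - {"hand":0.9,"slide":[0,0,0],"turn":0}
    - {"hand":0.9,"slide":[0,0,0],"turn":0}

```text
time: 34.52
tool_pos: [0.4356, -0.1638, 0.1419]
tool_rot: [0.71, 0.704, 0.0, -0.0]
ft_force: [0.4, 2.0, 1.2]
grip_width: 0.019
grasp_force: 29.9
```

Emit:
send_rows:
  commands:
    - {"hand":0.9,"slide":[-2,0,0],"turn":0}
    - {"hand":0.9,"slide":[-2,0,0],"turn":0}
    - {"hand":0.9,"slide":[-2,0,0],"turn":0}
    - {"hand":0.9,"slide":[0,0,0],"turn":0}
    - {"hand":0.9,"slide":[0,0,0],"turn":0}

```text
time: 34.93
tool_pos: [0.436, -0.1677, 0.1432]
tool_rot: [0.711, 0.703, 0.002, -0.001]
ft_force: [-0.6, 12.4, 12.1]
grip_width: 0.0189
grasp_force: 31.6
```

Emit:
send_rows:
  commands:
    - {"hand":0.9,"slide":[-2,0,0],"turn":0}
    - {"hand":0.9,"slide":[-2,0,0],"turn":0}
    - {"hand":0.9,"slide":[-1,0,0],"turn":0}
    - {"hand":0.9,"slide":[0,0,0],"turn":0}
    - {"hand":0.9,"slide":[0,0,0],"turn":0}

```text
time: 35.35
tool_pos: [0.4356, -0.1717, 0.1438]
tool_rot: [0.711, 0.703, 0.003, -0.002]
ft_force: [-2.1, 15.7, 19.1]
grip_width: 0.0189
grasp_force: 33.6
```

Emit:
send_rows:
  commands:
    - {"hand":0.9,"slide":[0,0,-4],"turn":0}
    - {"hand":0.9,"slide":[0,0,0],"turn":0}
    - {"hand":0.9,"slide":[-2,0,0],"turn":0}
    - {"hand":0.9,"slide":[-2,0,0],"turn":0}
    - {"hand":0.9,"slide":[0,0,0],"turn":0}
    - {"hand":0.9,"slide":[0,0,0],"turn":0}
  grip_force: 20

```text
time: 35.85
tool_pos: [0.4353, -0.1762, 0.1472]
tool_rot: [0.711, 0.703, 0.002, -0.002]
ft_force: [-2.3, 13.3, 14.0]
grip_width: 0.0192
grasp_force: 33.6
```

```bash
python3 -c "
from h import *
togo();s=cap('side');t=cap('top')
a=cv2.resize(s['image'][130:210,320:400],(480,480),interpolation=2);b=cv2.resize(t['image'][200:260,345:405],(320,320),interpolation=2)
cv=np.zeros((480,800,3),np.uint8);cv[:,:480]=a;cv[:320,480:]=b
cv2.imwrite('pics/m10.png',cv[:,:,::-1])"
```

```text
tcp [ 0.4353 -0.1762  0.1472] yawY -0.0105 turn 0.0002 tilt [0.0006 0.0057] w 0.0192 F [-2.3 13.3 14. ] t 35.85 j [-0.41  0.25  1.94  0.01  0.95 -0.41]
```

View pics/m10.png

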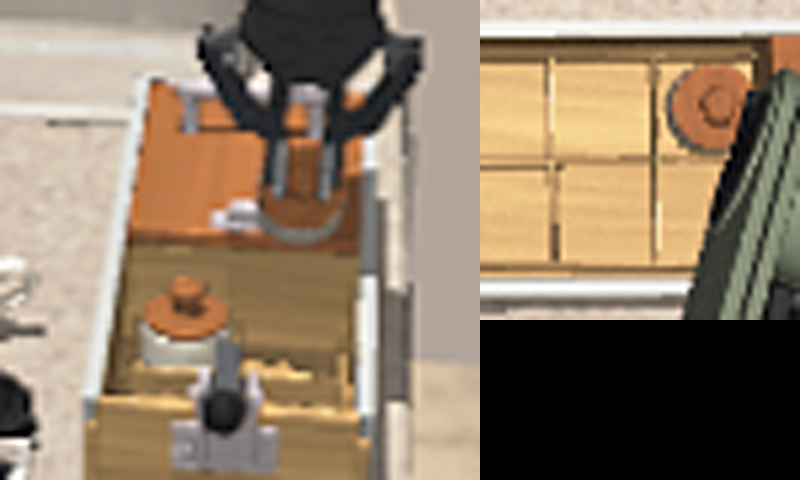

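The picture shows pot C's white side reappearing below the disc, which puts the tilt at about 40°, so this is working. I'll continue towards −y.

Emit:
send_rows:
  commands:
    - {"hand":0.9,"slide":[-2,0,0],"turn":0}
    - {"hand":0.9,"slide":[-2,0,0],"turn":0}
    - {"hand":0.9,"slide":[-2,0,0],"turn":0}
    - {"hand":0.9,"slide":[0,0,0],"turn":0}
    - {"hand":0.9,"slide":[0,0,0],"turn":0}

```text
time: 36.37
tool_pos: [0.4348, -0.1818, 0.1475]
tool_rot: [0.711, 0.703, 0.002, -0.002]
ft_force: [-3.3, 14.9, 18.8]
grip_width: 0.019
grasp_force: 36.9
```

Emit:
send_rows:
  commands:
    - {"hand":0.9,"slide":[-2,0,0],"turn":0}
    - {"hand":0.9,"slide":[-2,0,0],"turn":0}
    - {"hand":0.9,"slide":[-1,0,0],"turn":0}
    - {"hand":0.9,"slide":[0,0,0],"turn":0}
    - {"hand":0.9,"slide":[0,0,0],"turn":0}

```text
time: 36.78
tool_pos: [0.4341, -0.1855, 0.1483]
tool_rot: [0.711, 0.703, 0.003, -0.004]
ft_force: [-7.3, 19.4, 26.5]
grip_width: 0.0189
grasp_force: 47.5
```

Emit:
send_rows:
  commands:
    - {"hand":0.9,"slide":[8,0,0],"turn":0}
    - {"hand":0.9,"slide":[8,0,0],"turn":0}
    - {"hand":0.9,"slide":[15,0,0],"turn":0}
    - {"hand":0.9,"slide":[20,0,0],"turn":0}
    - {"hand":0.9,"slide":[20,1,0],"turn":0}
    - {"hand":0.9,"slide":[13,1,0],"turn":0}
    - {"hand":0.9,"slide":[0,0,0],"turn":0}
    - {"hand":0.9,"slide":[0,0,0],"turn":0}
    - {"hand":0.9,"slide":[0,0,0],"turn":0}

```text
time: 37.53
tool_pos: [0.4381, -0.1066, 0.1455]
tool_rot: [0.71, 0.704, -0.0, 0.0]
ft_force: [0.1, 0.3, -1.4]
grip_width: 0.019
grasp_force: 40.3
```

```bash
python3 - <<'E'
from h import *
togo((.437,-.1017,.08));s=cap('side')
st=bot.state();k=st['tool_pos']-[0,.005,.009]
kp=proj(s,k);print("knob px",kp)
u,v=int(kp[0]),int(kp[1])
hsv=cv2.cvtColor(s['image'],cv2.COLOR_RGB2HSV)
for y in range(v-8,v+32):
    print(y,''.join('O' if 5<=h<=18 and S>135 else ('#' if V<70 else ('w' if S<60 else '.')) for h,S,V in hsv[y,u-16:u+17].astype(int)))
# predicted: bottom front (camera-side) edge & rim for tilts
for th in (0,10,20,30,40,55):
    a=np.radians(th);ax=np.array([0,np.sin(a),np.cos(a)]);pr=np.array([0,np.cos(a),-np.sin(a)])
    print(th,[proj(s,k+ax*d+pr*r).round(1)[1] for d,r in((-7,25),(-9,27),(-50,27))])
E
```

```text
tcp [ 0.4381 -0.1066  0.1455] yawY -0.0086 turn 0.0021 tilt [-0.0001 -0.0007] w 0.019 F [ 0.1  0.3 -1.4] t 37.5333 j [-0.26  0.22  1.98 -0.    0.94 -0.25]
(0.437, -0.1017, 0.08) slide [ 4.9 -1.1 65.5]
knob px [368.66128982 169.76984296]
161 OOOOOO########OOOOOOO#########www
162 OOOOOOOOOO####OOOOOOO#########www
163 OOOOOO.ww..###.OOOOOO###.OOOwwwww
164 OOOOOOwwwww##w.OOOOO.w##OOOOwwwww
165 OOO.wwwwwww#wwwOOOOO.ww#OOOOwwwww
166 OOOwwwwwwww#ww.OOOOO.ww#OOOOwwwww
167 OO.wwwwwwww#ww.OOOOOwww#OOOOwwwww
168 OOOO......w#wwwOOOOOwww#OOOOwwwww
169 OOOOOOOOOO.#ww.OOOOOwww#.OO.wwwww
170 OOOOOOOOOOO#ww.OOOOOwww#.OO.wwwww
171 ..........O.ww.OOOOOww##OOO.wwwww
172 ..........OOww.OOOO.ww.OO...wwwww
173 ..........OO...OOOO.ww.O....wwwww
174 ..........OOOOOOOOOO..O.....wwwww
175 .........w.OOOOOOOOOOOO.....wwwww
176 O........ww.OOOOOOOOOO......wwwww
177 OO.......ww.OOOOOOOOO.......wwwww
178 OO........www.OOOOO..ww.....wwwww
179 OOOO.......wwwww..wwww......wwwww
180 OOOOO.......wwwwwwwww.......wwwww
181 OOOOOO.......wwwwww.........wwwww
182 OOOOOO......................wwwww
183 OOOOOO.................
[... 340 characters left out ...]
.....Owwwwww
193 .wwwwwwwwww...............Owwwwww
194 wwwwwwwwwww...............Owwwwww
195 wwww###wwwww..............Owwwwww
196 ww######wwww..............Owwwwww
197 .w#######www..............Owwwwww
198 .w#######ww...............Owwwwww
199 .w#######wwO................wwwww
200 ww######wwwOOO..............wwwww
0 [np.float64(-405.2), np.float64(-466.9), np.float64(3909.4)]
10 [np.float64(-705.1), np.float64(-815.3), np.float64(1717.4)]
20 [np.float64(-1323.7), np.float64(-1606.1), np.float64(1116.7)]
30 [np.float64(-3659.0), np.float64(-5871.1), np.float64(823.1)]
40 [np.float64(8744.9), np.float64(4962.9), np.float64(640.4)]
55 [np.float64(1639.4), np.float64(1454.2), np.float64(454.9)]
```

```bash
python3 - <<'E'
from h import *
s=cap('side');st=bot.state();k=st['tool_pos']-[0,.005,.009]
for th in (0,10,20,30,40,50):
    a=np.radians(th);ax=np.array([0,np.sin(a),np.cos(a)]);pr=np.array([0,np.cos(a),-np.sin(a)])
    print(th,[proj(s,k+(ax*d+pr*r)/1000).round(1)[1] for d,r in((-7,25),(-9,27),(-50,27))])
E
```

```text
0 [np.float64(175.3), np.float64(176.1), np.float64(186.3)]
10 [np.float64(176.1), np.float64(176.9), np.float64(185.9)]
20 [np.float64(176.7), np.float64(177.6), np.float64(185.0)]
30 [np.float64(177.2), np.float64(178.0), np.float64(183.6)]
40 [np.float64(177.3), np.float64(178.1), np.float64(181.8)]
50 [np.float64(177.3), np.float64(178.0), np.float64(179.7)]
```

Tilt is now about 40°, so the pot will right itself on a flat surface. I'll set it on the open lid's flat top, let it stand up, then regrasp it.

Emit:
send_rows:
  commands:
    - {"hand":0.9,"slide":[0,0,-20],"turn":0}
    - {"hand":0.9,"slide":[0,0,-20],"turn":0}
    - {"hand":0.9,"slide":[-15,0,0],"turn":0}
    - {"hand":0.9,"slide":[-25,0,0],"turn":0}
    - {"hand":0.9,"slide":[-25,0,0],"turn":0}
    - {"hand":0.9,"slide":[-25,0,0],"turn":0}
    - {"hand":0.9,"slide":[-25,0,0],"turn":0}
    - {"hand":0.9,"slide":[-25,0,0],"turn":0}
    - {"hand":0.9,"slide":[-12,0,0],"turn":0}
    - {"hand":0.9,"slide":[0,0,0],"turn":0}
    - {"hand":0.9,"slide":[0,0,0],"turn":0}
    - {"hand":0.9,"slide":[0,0,0],"turn":0}

```text
time: 38.63
tool_pos: [0.4363, -0.2573, 0.1854]
tool_rot: [0.71, 0.704, 0.0, -0.001]
ft_force: [0.4, 0.9, -1.6]
grip_width: 0.0189
grasp_force: 40.3
```

Emit:
send_rows:
  commands:
    - {"hand":0.9,"slide":[0,0,10],"turn":0}
    - {"hand":0.9,"slide":[0,0,10],"turn":0}
    - {"hand":0.9,"slide":[0,0,5],"turn":0}
    - {"hand":0.9,"slide":[0,0,3],"turn":0}
    - {"hand":0.9,"slide":[0,0,0],"turn":0}
    - {"hand":0.9,"slide":[0,0,0],"turn":0}

```text
time: 39.13
tool_pos: [0.4366, -0.2578, 0.1574]
tool_rot: [0.71, 0.704, -0.0, -0.0]
ft_force: [-0.6, 0.6, -1.5]
grip_width: 0.0192
grasp_force: 40.3
```

Emit:
send_rows:
  commands:
    - {"hand":0.9,"slide":[0,0,2],"turn":0}
    - {"hand":0.9,"slide":[0,0,1],"turn":0}
    - {"hand":0.9,"slide":[0,0,1],"turn":0}
    - {"hand":0.9,"slide":[0,0,0],"turn":0}
    - {"hand":0.9,"slide":[0,0,0],"turn":0}

```text
time: 39.55
tool_pos: [0.4366, -0.2581, 0.1537]
tool_rot: [0.71, 0.704, 0.0, 0.0]
ft_force: [-0.5, -0.4, -1.1]
grip_width: 0.0193
grasp_force: 40.3
```

Emit:
send_rows:
  commands:
    - {"hand":0.9,"slide":[0,0,1],"turn":0}
    - {"hand":0.9,"slide":[0,0,1],"turn":0}
    - {"hand":0.9,"slide":[0,0,0],"turn":0}
    - {"hand":0.9,"slide":[0,0,0],"turn":0}

```text
time: 39.88
tool_pos: [0.4367, -0.2581, 0.1517]
tool_rot: [0.71, 0.704, 0.0, 0.0]
ft_force: [-0.0, 0.7, -0.7]
grip_width: 0.019
grasp_force: 40.4
```

Emit:
send_rows:
  commands:
    - {"hand":0.9,"slide":[0,0,1],"turn":0}
    - {"hand":0.9,"slide":[0,0,1],"turn":0}
    - {"hand":0.9,"slide":[0,0,0],"turn":0}
    - {"hand":0.9,"slide":[0,0,0],"turn":0}

```text
time: 40.22
tool_pos: [0.437, -0.258, 0.1507]
tool_rot: [0.71, 0.704, 0.0, 0.0]
ft_force: [-1.0, 1.8, 6.4]
grip_width: 0.0187
grasp_force: 41.4
```

Emit:
send_rows:
  commands:
    - {"hand":0.5,"slide":[0,0,0],"turn":0}
    - {"hand":0.5,"slide":[0,0,0],"turn":0}
    - {"hand":0.5,"slide":[0,0,0],"turn":0}
    - {"hand":0.5,"slide":[0,0,0],"turn":0}
    - {"hand":0.5,"slide":[0,0,-30],"turn":0}
    - {"hand":0.5,"slide":[0,0,-40],"turn":0}
    - {"hand":0.5,"slide":[40,0,0],"turn":0}
    - {"hand":0.5,"slide":[40,0,0],"turn":0}
    - {"hand":0.5,"slide":[40,0,0],"turn":0}
    - {"hand":0.5,"slide":[40,0,0],"turn":0}
    - {"hand":0.5,"slide":[40,0,0],"turn":0}
    - {"hand":0.5,"slide":[30,0,0],"turn":0}

```text
time: 41.22
tool_pos: [0.4381, -0.0256, 0.2197]
tool_rot: [0.71, 0.704, 0.0, -0.0]
ft_force: [0.6, -0.4, 0.7]
grip_width: 0.0425
grasp_force: 0.0
```

```bash
cat >> h.py <<'E'
def asc(c,u,v,hw=16,hh=14):
    hsv=cv2.cvtColor(c['image'],cv2.COLOR_RGB2HSV);u,v=int(u),int(v)
    for y in range(v-hh,v+hh+1):
        print(y,''.join('#' if V<70 else ('w' if S<70 else ('R' if h<=10 else ('O' if h<=18 and S>135 else '.'))) for h,S,V in hsv[y,u-hw:u+hw+1].astype(int)))
E
python3 - <<'E'
from h import *
togo();s=cap('side');t=cap('top')
p=(.436,-.264,.13)
for c in(t,s):
    uv=proj(c,p);print(uv);asc(c,*uv)
E
```

```text
tcp [ 0.4381 -0.0256  0.2197] yawY -0.0083 turn 0.0024 tilt [-0.      0.0008] w 0.0425 F [ 0.6 -0.4  0.7] t 41.2167 j [-0.09  0.13  1.89  0.    1.12 -0.08]
[423.48960319 238.09689758]
224 wOOOOOOOOOOOOOOOOOOOOOOOOOOOOOOOO
225 wOOOOOOOOOOOOOOOOOOOOOOOOOOOOOOOO
226 wOOOOOOOOOOOOOOOOOOOOOOOOOOOOOOOO
227 wOOOOOOOOOOOOOOOOOOOOOOOOOOOOOOOO
228 wOOOOOOOOOOOOOOOOOOOOOOOOOOOOOOOO
229 wOOOOOOOOOROOOOOOOOOOOOOOOOOOOROO
230 wOOOOOOOOOOOOOOOOOOOO..w.OOOOOOOO
231 wOOOOOOOOOOOOOOOOOO.ww.OOOOOOOOOO
232 wOOOOOOOOOOOOOOOOO.ww.OOOOOOOOOOO
233 wOOOOOOOOOOOOOOOO.wwOOOOOOOOOOOOO
234 wOOOOOOOOOOOOOOOOwwwOOOOOOOOOOOOO
235 wOOOOOOOOOOOOOOOOwwOOOOOOOROOOOOO
236 OOOOOOROOOOOOOOO.wwOOOOOOOOOOROOO
237 OOOOOOOOOOOOOOOO.wwOOOOOO#ROOOOOO
238 OOOOOOOOOOOOOOOO.wwOOOOOO#OOOOOOO
239 OOOOOOOOOOOOOOOO.wwOOOOOO#OOOOOOO
240 OOOOOOOOOOOOOOOO.ww.OOOOOOOOOOOOO
241 OOOOOOOOOOOOOOOOOwwwOOOOOOOOOOOOO
242 OOOOOOOOOOOOOOOOO.wwOOOOOOOOOOOOO
243 OOOOOOOOOOOOOOOOOOww.OOOOOOOOOOOO
244 OOOOOOOOOOOOOOOOOO.ww.OOOOOOOOOOO
245 OOOOOOOOOOOOOOOOOOO.ww.OOOOOOOOOO
246 OOOOOOOOOOOOOOOOOOOOOO.w..OOOOROO
247 OOOOOOOOOOOOOOOOOOOOOOO....OROOOO
248 
[... 615 characters left out ...]
OOOOOOR###wwwwww
147 #####.OO####.OOOOOOOOOO.####wwww#
148 #####wRR####OOOOOOOOOOOO####wwww#
149 ###########ROOOOOOOOOOO.####www##
150 w##########wOOOOOOOOOO.ww########
151 R#########wwwww.OOO.wwww.########
152 OO..R#####wwwwwwwwwwwww.O########
153 OOOOOO####wwwwwwwwwwwwwwO########
154 OOOOOO.###wwwwwwwwwwwww.O#####www
155 OOOOOOO#wwwwwwwwwwwwwww.Ow##wwwww
156 OOOOOOO#wwwwwwwwwwwwwww.Rww#wwwww
157 OOOOOOO#wwwwwwwwwwwwwww.www#wwwww
158 OOOOOO.#ww..wwwwwwwwww.O.ww#wwwww
159 OOOOOOR#wwOOO..wwwww.OOOwww#wwwww
160 OOOOOOR#wwOOOOOOOOOOOOOOwww#wwwww
161 OOOOOO.#wwOOOOOOOOOOOOOOww##wwwww
162 OOOOOOO#wwOOOOOOOOOOOOOOww##wwwww
163 OOOOORwwwwROOOOOOOOOOOOOww#wwwwww
164 OOOOOwwwwwwOOOOOOOOOOOOOww.wwwwww
```

Pot C is upright on the lid. I'll locate it and regrasp.

```bash
python3 - <<'E'
from h import *
s=cap('side');t=cap('top')
print(ray(t,423.3,238.3,.090)-[0,.027,0], ray(t,425.9,238.3,.130)-[0,.026,0])
print(ray(s,370.3,159.8,.088)-[0,.027,0], ray(s,370.3,151.4,.130)-[0,.026,0])
togo((.437,-.264,.20))
E
```

```text
[ 0.43546489 -0.2994754   0.09      ] [ 0.43526257 -0.29720834  0.13      ]
[ 0.43207678 -0.29655469  0.088     ] [ 0.43426848 -0.28322277  0.13      ]
tcp [ 0.4387 -0.0277  0.2197] yawY -0.0067 turn 0.004 tilt [ 0.     -0.0006] w 0.0424 F [-0.2 -1.4  0.8] t 41.4167 j [-0.09  0.13  1.89 -0.    1.12 -0.08]
(0.437, -0.264, 0.2) slide [-2.362e+02 -1.000e-01  1.980e+01]
```

Emit:
send_rows:
  commands:
    - {"hand":0.55,"slide":[-30,0,0],"turn":0.003}
    - {"hand":0.55,"slide":[-40,0,0],"turn":0}
    - {"hand":0.55,"slide":[-40,0,0],"turn":0}
    - {"hand":0.55,"slide":[-40,0,0],"turn":0}
    - {"hand":0.55,"slide":[-40,0,0],"turn":0}
    - {"hand":0.55,"slide":[-40,0,0],"turn":0}
    - {"hand":0.55,"slide":[-39,0,0],"turn":0}
    - {"hand":0.55,"slide":[0,0,0],"turn":0}
    - {"hand":0.55,"slide":[0,0,0],"turn":0}
    - {"hand":0.55,"slide":[0,0,25],"turn":0}
    - {"hand":0.55,"slide":[0,0,0],"turn":0}
    - {"hand":0.55,"slide":[0,0,0],"turn":0}
  grip_force: 30

```text
time: 42.42
tool_pos: [0.4344, -0.2961, 0.1938]
tool_rot: [0.711, 0.703, -0.0, -0.002]
ft_force: [0.2, 0.2, 0.5]
grip_width: 0.0386
grasp_force: 0.0
```

```bash
python3 -c "
from h import *
togo((.437,-.297,.143))"
```

```text
tcp [ 0.4344 -0.2961  0.1938] yawY -0.0119 turn -0.0012 tilt [-0.003   0.0023] w 0.0386 F [0.2 0.2 0.5] t 42.4167 j [-0.62  0.28  1.75  0.    1.11 -0.61]
(0.437, -0.297, 0.143) slide [-1.   2.8 50.8]
```

Emit:
send_rows:
  commands:
    - {"hand":0.55,"slide":[-1,2.5,15],"turn":0}
    - {"hand":0.55,"slide":[0,0,20],"turn":0}
    - {"hand":0.55,"slide":[0,0,10],"turn":0}
    - {"hand":0.55,"slide":[0,0,5],"turn":0}
    - {"hand":0.55,"slide":[0,0,0],"turn":0}
    - {"hand":0.55,"slide":[0,0,0],"turn":0}
    - {"hand":0.55,"slide":[0,0,0],"turn":0}
    - {"hand":0.9,"slide":[0,0,0],"turn":0}
    - {"hand":0.9,"slide":[0,0,0],"turn":0}
    - {"hand":0.9,"slide":[0,0,0],"turn":0}
    - {"hand":0.9,"slide":[0,0,0],"turn":0}
    - {"hand":0.9,"slide":[0,0,0],"turn":0}

```text
time: 43.42
tool_pos: [0.4383, -0.2983, 0.1455]
tool_rot: [0.711, 0.703, 0.0, 0.001]
ft_force: [-0.9, 0.6, 5.7]
grip_width: 0.0193
grasp_force: 29.4
```

Emit:
send_rows:
  commands:
    - {"hand":0.9,"slide":[0,0,-5],"turn":0}
    - {"hand":0.9,"slide":[0,0,-20],"turn":0}
    - {"hand":0.9,"slide":[0,0,-30],"turn":0}
    - {"hand":0.9,"slide":[0,0,-10],"turn":0}
    - {"hand":0.9,"slide":[0,0,0],"turn":0}
    - {"hand":0.9,"slide":[0,0,0],"turn":0}

```text
time: 43.92
tool_pos: [0.4379, -0.2979, 0.2093]
tool_rot: [0.711, 0.703, 0.0, -0.0]
ft_force: [-0.7, 0.6, -1.6]
grip_width: 0.0191
grasp_force: 29.6
```

```bash
python3 - <<'E'
from h import *
togo((.4375,-.1067,.2));s=cap('side')
asc(s,*proj(s,bot.state()['tool_pos']-[0,0,.02]),14,12)
E
```

```text
tcp [ 0.4379 -0.2979  0.2093] yawY -0.012 turn -0.0013 tilt [0.     0.0001] w 0.0191 F [-0.7  0.6 -1.6] t 43.9167 j [-0.62  0.28  1.72  0.    1.14 -0.61]
(0.4375, -0.1067, 0.2) slide [191.2  -2.7   9.3]
120 wwwwww######wwwwwww########ww
121 wwwwwwwww###wwwwwww###wwwwwww
122 wwwwwwwwww##wwwwwww###wwwwwww
123 wwwwwwwwww#wwwwwwwww#wwwwwwww
124 wwwwwwwwww#wwwwwwwww#wwwwwwww
125 wwwwwwwww##wwwwwwwww#wwwwwwww
126 wwwwwwwww#wwww.wwwww#wwwwwwww
127 wwwwwwwww#wwwOOOO.ww#wwwwwwww
128 wwwwwwwww#wwwOOOOOww#wwwwwwww
129 wwwwwwwwwwwwwOOOO.ww#wwwwwwww
130 wwwwwwwwwwwwwOOOO.ww.wwwwwwww
131 wwwwwwwwwORw.OOOORwwOwwwwwwww
132 wwwwwwwwOOO.OOOOOO.RO.wwwwwww
133 wwwwwwwwOOOOOOOOOOOOO.wwwwwww
134 wwwwwwwww.OOOOOOOOOOOwwwwwwww
135 wwwwwwwwwwwOOOOOOOO.wwwwwwwww
136 wwwwwwwwwwwwwwwwwwwwwwwwwwwww
137 wwwwwwwwwwwwwwwwwwwwwwwwwwwww
138 wwwwwwwwwwwwwwwwwwwwwwwwwwwww
139 wwwwwwwwwwwwwwwwwwwwwwwwwwwww
140 wwwwwwwwwwwwwwwwwwwwwwwwwwwww
141 wwwwwwwwwwwwwwwwwwwwwwwwwwwww
142 wwwwwwwwwwwwwwwwwwwwwwwwwwwww
143 wwwwwwwwwwwwwwwwwwwwwwwwwwwww
144 wwwwwwwwwwwwwwwwwwwwwwwwwwwww
```

Emit:
send_rows:
  commands:
    - {"hand":0.9,"slide":[20,0,0],"turn":0}
    - {"hand":0.9,"slide":[30,-0.5,0],"turn":0}
    - {"hand":0.9,"slide":[30,-0.5,0],"turn":0}
    - {"hand":0.9,"slide":[30,-0.5,0],"turn":0}
    - {"hand":0.9,"slide":[30,-0.5,0],"turn":0}
    - {"hand":0.9,"slide":[30,-0.5,0],"turn":0}
    - {"hand":0.9,"slide":[21,0,0],"turn":0}
    - {"hand":0.9,"slide":[0,0,0],"turn":0}
    - {"hand":0.9,"slide":[0,0,0],"turn":0}
    - {"hand":0.9,"slide":[0,0,0],"turn":0}

```text
time: 44.8
tool_pos: [0.4374, -0.1074, 0.2087]
tool_rot: [0.711, 0.703, -0.001, -0.001]
ft_force: [-0.7, 0.0, -1.1]
grip_width: 0.0189
grasp_force: 29.6
```

```bash
python3 - <<'E'
from h import *
togo((.4375,-.1067,.0637))
E
```

```text
tcp [ 0.4374 -0.1074  0.2087] yawY -0.0117 turn -0.001 tilt [-0.0018  0.    ] w 0.0189 F [-0.7  0.  -1.1] t 44.8 j [-0.27  0.15  1.89 -0.    1.1  -0.25]
(0.4375, -0.1067, 0.0637) slide [  0.7   0.3 145. ]
```

Emit:
send_rows:
  commands:
    - {"hand":0.9,"slide":[0,0,20],"turn":0}
    - {"hand":0.9,"slide":[0,0,30],"turn":0}
    - {"hand":0.9,"slide":[0,0,30],"turn":0}
    - {"hand":0.9,"slide":[0,0,25],"turn":0}
    - {"hand":0.9,"slide":[0,0,15],"turn":0}
    - {"hand":0.9,"slide":[0,0,10],"turn":0}
    - {"hand":0.9,"slide":[0,0,6],"turn":0}
    - {"hand":0.9,"slide":[0,0,4],"turn":0}
    - {"hand":0.9,"slide":[0,0,2],"turn":0}
    - {"hand":0.9,"slide":[0,0,0],"turn":0}
    - {"hand":0.9,"slide":[0,0,0],"turn":0}

```text
time: 45.72
tool_pos: [0.4383, -0.1074, 0.0681]
tool_rot: [0.711, 0.703, 0.0, 0.0]
ft_force: [0.1, 0.3, -1.6]
grip_width: 0.0189
grasp_force: 29.6
```

Emit:
send_rows:
  commands:
    - {"hand":0.9,"slide":[0,0,1.5],"turn":0}
    - {"hand":0.9,"slide":[0,0,1.5],"turn":0}
    - {"hand":0.9,"slide":[0,0,1],"turn":0}
    - {"hand":0.9,"slide":[0,0,0],"turn":0}
    - {"hand":0.9,"slide":[0,0,0],"turn":0}

```text
time: 46.13
tool_pos: [0.4382, -0.1072, 0.0655]
tool_rot: [0.711, 0.703, 0.0, 0.001]
ft_force: [-4.0, 0.8, 13.7]
grip_width: 0.0197
grasp_force: 30.9
```

Contact came at the height predicted for the floor. Release and go to pot B.

Emit:
send_rows:
  commands:
    - {"hand":0.9,"slide":[0,0,-1.5],"turn":0}
    - {"hand":0.55,"slide":[0,0,0],"turn":0}
    - {"hand":0.55,"slide":[0,0,0],"turn":0}
    - {"hand":0.55,"slide":[0,0,0],"turn":0}
    - {"hand":0.55,"slide":[0,0,-20],"turn":0}
    - {"hand":0.55,"slide":[0,0,-35],"turn":0}
    - {"hand":0.55,"slide":[0,0,-40],"turn":0}
    - {"hand":0.55,"slide":[0,0,-40],"turn":0}
    - {"hand":0.55,"slide":[30,5,0],"turn":0}
    - {"hand":0.55,"slide":[40,8,0],"turn":0}
    - {"hand":0.55,"slide":[40,8,0],"turn":0}
    - {"hand":0.55,"slide":[40,8,0],"turn":0}

```text
time: 47.13
tool_pos: [0.4687, 0.044, 0.2005]
tool_rot: [0.712, 0.702, 0.0, 0.0]
ft_force: [0.3, -0.6, 0.3]
grip_width: 0.0387
grasp_force: 0.0
```

Emit:
send_rows:
  commands:
    - {"hand":0.55,"slide":[40,8,0],"turn":0}
    - {"hand":0.55,"slide":[40,8,0],"turn":0}
    - {"hand":0.55,"slide":[40,8,0],"turn":0}
    - {"hand":0.55,"slide":[40,8,0],"turn":0}
    - {"hand":0.55,"slide":[40,8,0],"turn":0}
    - {"hand":0.55,"slide":[0,0,0],"turn":0}
    - {"hand":0.55,"slide":[0,0,0],"turn":0}

```text
time: 47.72
tool_pos: [0.5109, 0.2439, 0.1993]
tool_rot: [0.71, 0.704, -0.001, -0.0]
ft_force: [-0.4, -0.1, -1.4]
grip_width: 0.0383
grasp_force: 0.0
```

```bash
python3 - <<'E'
from h import *
togo((.527,.4025,.12));pots();t=cap('top')
asc(t,*proj(t,(.468,-.13,.05)),24,24)
E
```

```text
tcp [0.5109 0.2439 0.1993] yawY -0.0084 turn 0.0023 tilt [-0.0011 -0.0006] w 0.0383 F [-0.4 -0.1 -1.4] t 47.7167 j [ 0.43  0.34  1.66 -0.    1.15  0.43]
(0.527, 0.4025, 0.12) slide [158.8  14.9  79.2]
top [266.5 174.2] 51 [0.6539 0.2213 0.048 ]
top [367.5 230.4] 2222 [ 0.4639 -0.1039  0.048 ]
top [431.5 228.9] 2655 [ 0.4652 -0.3097  0.048 ]
side [368.7 183. ] 1406 [ 0.434 -0.169  0.048]
side [341.  208.5] 263 [0.5233 0.001  0.048 ]
side [293.7 208.5] 49 [0.6803 0.0168 0.048 ]
side [291.6 253.1] 182 [0.6521 0.2422 0.048 ]
side [329.7 296.9] 237 [0.5259 0.4058 0.048 ]
205 wwwwwwwwwwwwwwwwwwwwwwwwwwwwwwwwwwwwwwwwwwwwwwwww
206 wwwwwwwwwwwwwwwwwwwwwwwwwwwwwwwwwwwwwwwwwwwwwwwww
207 ################################################O
208 ......................O......................###O
209 ................................................O
210 ................................................O
211 .............................................#..O
212 ...................................OOOOO........O
213 ..................................OOOOOOOO...#..O
214 .......w.........................OOOO
[... 1418 characters left out ...]
41 .........wOOOOOOOOOOOOOOOO.w....................#
242 .........wOOOOOOOOOOOOOOO.......................#
243 ..........wOOOOOOOOOOOOOO.......................#
244 ..........wOOOOOOOOOOOOO........................#
245 ............OOOOOOOOOOO.........................#
246 ..............OOOOOOOO........................#.#
247 ................OOOO..........................#.#
248 ................................................#
249 ................................................#
250 ..............................................#.#
251 ..............................................www
252 wwwwwwwwwwwwwwwwwwwwwwwwwwwwwwwwwwwwwwwwwwwwwwwww
253 wwwwwwwwwwwwwwwwwwwwwwwwwwwwwwwwwwwwwwwwwwwwwwwww
```

Both pots look round and upright in cells 3 and 1. Pot B is next.

Emit:
send_rows:
  commands:
    - {"hand":0.55,"slide":[39,4,0],"turn":0}
    - {"hand":0.55,"slide":[39,4,0],"turn":0}
    - {"hand":0.55,"slide":[39,4,0],"turn":0}
    - {"hand":0.55,"slide":[39,3,0],"turn":0}
    - {"hand":0.55,"slide":[0,0,30],"turn":0}
    - {"hand":0.55,"slide":[0,0,30],"turn":0}
    - {"hand":0.55,"slide":[0,0,10],"turn":0}
    - {"hand":0.55,"slide":[0,0,0],"turn":0}
    - {"hand":0.55,"slide":[0,0,0],"turn":0}
    - {"hand":0.55,"slide":[0,0,0],"turn":0}

```text
time: 48.7
tool_pos: [0.5292, 0.3975, 0.1324]
tool_rot: [0.712, 0.702, 0.002, 0.0]
ft_force: [-0.1, 1.2, -0.1]
grip_width: 0.0383
grasp_force: 0.0
```

```bash
python3 - <<'E'
from h import *
togo((.527,.4025,.0605));s=cap('side')
for b in blobs(s,.048): print(b) if b[2][1]>.15 else 0
E
```

```text
tcp [0.5292 0.3975 0.1324] yawY -0.0135 turn -0.0028 tilt [0.0028 0.002 ] w 0.0383 F [-0.1  1.2 -0.1] t 48.7 j [0.63 0.53 1.51 0.   1.09 0.64]
(0.527, 0.4025, 0.0605) slide [ 4.8 -2.4 71.9]
(array([291.6, 253.1]), np.int32(182), array([0.6521, 0.2422, 0.048 ]))
(array([329.6, 297.3]), np.int32(220), array([0.5258, 0.4071, 0.048 ]))
(array([223. , 374.7]), np.int32(50), array([0.7396, 0.6624, 0.048 ]))
```

Emit:
send_rows:
  commands:
    - {"hand":0.55,"slide":[4,-2,15],"turn":0}
    - {"hand":0.55,"slide":[0,0,25],"turn":0}
    - {"hand":0.55,"slide":[0,0,20],"turn":0}
    - {"hand":0.55,"slide":[0,0,11],"turn":0}
    - {"hand":0.55,"slide":[0,0,0],"turn":0}
    - {"hand":0.55,"slide":[0,0,0],"turn":0}
    - {"hand":0.9,"slide":[0,0,0],"turn":0}
    - {"hand":0.9,"slide":[0,0,0],"turn":0}
    - {"hand":0.9,"slide":[0,0,0],"turn":0}
    - {"hand":0.9,"slide":[0,0,0],"turn":0}
    - {"hand":0.9,"slide":[0,0,0],"turn":0}

```text
time: 49.67
tool_pos: [0.5265, 0.4024, 0.0606]
tool_rot: [0.711, 0.703, 0.001, 0.0]
ft_force: [-1.7, 0.4, 6.3]
grip_width: 0.0193
grasp_force: 29.7
```

```bash
python3 - <<'E'
from h import *
togo((.5012,-.1067,.235))
E
```

```text
tcp [0.5265 0.4024 0.0606] yawY -0.0119 turn -0.0012 tilt [0.0018 0.0014] w 0.0193 F [-1.7  0.4  6.3] t 49.6667 j [0.64 0.6  1.58 0.   0.95 0.65]
(0.5012, -0.1067, 0.235) slide [-509.1  -18.9 -175.1]
```

Emit:
send_rows:
  commands:
    - {"hand":0.9,"slide":[0,0,-14],"turn":0}
    - {"hand":0.9,"slide":[0,0,-40],"turn":0}
    - {"hand":0.9,"slide":[0,0,-40],"turn":0}
    - {"hand":0.9,"slide":[0,0,-40],"turn":0}
    - {"hand":0.9,"slide":[0,0,-40],"turn":0}
    - {"hand":0.9,"slide":[-20,-1,0],"turn":0}
    - {"hand":0.9,"slide":[-30,-1,0],"turn":0}
    - {"hand":0.9,"slide":[-30,-1,0],"turn":0}
    - {"hand":0.9,"slide":[-30,-1,0],"turn":0}
    - {"hand":0.9,"slide":[-30,-1,0],"turn":0}
    - {"hand":0.9,"slide":[-30,-1,0],"turn":0}
    - {"hand":0.9,"slide":[-30,-1,0],"turn":0}

```text
time: 50.67
tool_pos: [0.5159, 0.2005, 0.2326]
tool_rot: [0.711, 0.703, -0.001, -0.0]
ft_force: [0.3, -1.4, -1.0]
grip_width: 0.0193
grasp_force: 29.9
```

Emit:
send_rows:
  commands:
    - {"hand":0.9,"slide":[-34,-1,0],"turn":0}
    - {"hand":0.9,"slide":[-34,-1,0],"turn":0}
    - {"hand":0.9,"slide":[-34,-1,0],"turn":0}
    - {"hand":0.9,"slide":[-34,-1,0],"turn":0}
    - {"hand":0.9,"slide":[-34,-1,0],"turn":0}
    - {"hand":0.9,"slide":[-34,-1,0],"turn":0}
    - {"hand":0.9,"slide":[-34,-1,0],"turn":0}
    - {"hand":0.9,"slide":[-34,-1,0],"turn":0}
    - {"hand":0.9,"slide":[-25,-1,0],"turn":0}
    - {"hand":0.9,"slide":[-12,0,0],"turn":0}
    - {"hand":0.9,"slide":[0,0,0],"turn":0}
    - {"hand":0.9,"slide":[0,0,0],"turn":0}

```text
time: 51.67
tool_pos: [0.5036, -0.1067, 0.2328]
tool_rot: [0.712, 0.702, 0.0, -0.001]
ft_force: [0.4, 0.4, -1.8]
grip_width: 0.0191
grasp_force: 29.9
```

```bash
python3 - <<'E'
from h import *
togo((.5012,-.1067,.0637))
E
```

```text
tcp [ 0.5036 -0.1067  0.2328] yawY -0.0133 turn -0.0026 tilt [-0.0008  0.0012] w 0.0191 F [ 0.4  0.4 -1.8] t 51.6667 j [-0.23  0.23  1.72  0.    1.19 -0.22]
(0.5012, -0.1067, 0.0637) slide [ -0.2  -2.3 169.1]
```

Emit:
send_rows:
  commands:
    - {"hand":0.9,"slide":[0,-2,20],"turn":0}
    - {"hand":0.9,"slide":[0,0,35],"turn":0}
    - {"hand":0.9,"slide":[0,0,35],"turn":0}
    - {"hand":0.9,"slide":[0,0,30],"turn":0}
    - {"hand":0.9,"slide":[0,0,20],"turn":0}
    - {"hand":0.9,"slide":[0,0,12],"turn":0}
    - {"hand":0.9,"slide":[0,0,8],"turn":0}
    - {"hand":0.9,"slide":[0,0,4],"turn":0}
    - {"hand":0.9,"slide":[0,0,2],"turn":0}
    - {"hand":0.9,"slide":[0,0,1],"turn":0}
    - {"hand":0.9,"slide":[0,0,0],"turn":0}
    - {"hand":0.9,"slide":[0,0,0],"turn":0}

```text
time: 52.67
tool_pos: [0.5024, -0.1068, 0.067]
tool_rot: [0.711, 0.703, 0.001, 0.001]
ft_force: [0.8, 0.3, -2.5]
grip_width: 0.0189
grasp_force: 29.8
```

Emit:
send_rows:
  commands:
    - {"hand":0.9,"slide":[0,0,1.5],"turn":0}
    - {"hand":0.9,"slide":[0,0,1],"turn":0}
    - {"hand":0.9,"slide":[0,0,1],"turn":0}
    - {"hand":0.9,"slide":[0,0,0],"turn":0}
    - {"hand":0.9,"slide":[0,0,0],"turn":0}

```text
time: 53.08
tool_pos: [0.5019, -0.107, 0.0638]
tool_rot: [0.711, 0.703, 0.0, 0.0]
ft_force: [-2.5, 0.7, 6.5]
grip_width: 0.0192
grasp_force: 30.5
```

Emit:
send_rows:
  commands:
    - {"hand":0.9,"slide":[0,0,-1],"turn":0}
    - {"hand":0.55,"slide":[0,0,0],"turn":0}
    - {"hand":0.55,"slide":[0,0,0],"turn":0}
    - {"hand":0.55,"slide":[0,0,0],"turn":0}
    - {"hand":0.55,"slide":[0,0,-20],"turn":0}
    - {"hand":0.55,"slide":[0,0,-35],"turn":0}
    - {"hand":0.55,"slide":[0,0,-40],"turn":0}
    - {"hand":0.55,"slide":[0,0,-40],"turn":0}
    - {"hand":0.55,"slide":[30,5,0],"turn":0}
    - {"hand":0.55,"slide":[40,0,0],"turn":0}
    - {"hand":0.55,"slide":[40,0,0],"turn":0}
    - {"hand":0.55,"slide":[40,0,0],"turn":0}

```text
time: 54.08
tool_pos: [0.5085, 0.0444, 0.199]
tool_rot: [0.712, 0.702, 0.0, 0.0]
ft_force: [0.6, 1.3, -0.4]
grip_width: 0.0386
grasp_force: 0.0
```

Emit:
send_rows:
  commands:
    - {"hand":0.55,"slide":[40,0,0],"turn":0}
    - {"hand":0.55,"slide":[40,0,0],"turn":0}
    - {"hand":0.55,"slide":[40,5,0],"turn":0}
    - {"hand":0.55,"slide":[40,5,0],"turn":0}
    - {"hand":0.55,"slide":[35,10,0],"turn":0}
    - {"hand":0.55,"slide":[0,20,20],"turn":0}
    - {"hand":0.55,"slide":[0,25,20],"turn":0}
    - {"hand":0.55,"slide":[0,25,20],"turn":0}
    - {"hand":0.55,"slide":[0,25,0],"turn":0}
    - {"hand":0.55,"slide":[0,25,0],"turn":0}
    - {"hand":0.55,"slide":[0,0,0],"turn":0}
    - {"hand":0.55,"slide":[0,0,0],"turn":0}

```text
time: 55.08
tool_pos: [0.6515, 0.2362, 0.1377]
tool_rot: [0.712, 0.703, -0.0, -0.0]
ft_force: [-0.7, -0.2, 0.4]
grip_width: 0.0387
grasp_force: 0.0
```

```bash
python3 - <<'E'
from h import *
togo((.654,.240,.0605));s=cap('side')
for b in blobs(s,.048): print(b) if b[2][1]>.1 else 0
asc(s,*proj(s,(.652,.242,.045)),20,22)
E
```

```text
tcp [0.6515 0.2362 0.1377] yawY -0.0129 turn -0.0022 tilt [-0.0011 -0.0002] w 0.0387 F [-0.7 -0.2  0.4] t 55.0833 j [0.33 0.58 1.42 0.   1.15 0.34]
(0.654, 0.24, 0.0605) slide [ 3.9  2.5 77.2]
(array([291.7, 253.4]), np.int32(168), array([0.6516, 0.2437, 0.048 ]))
(array([223. , 374.7]), np.int32(51), array([0.7395, 0.6624, 0.048 ]))
231 wwwwwwwwwwwwwwwwwwwwwwwwwwwww#wwwwwwwwww#
232 wwwwwwwwwwwwwwwwwwwwwwwwwwwwwwwwwwwwwwwww
233 wwwwwwwwwwwwwwwwwwwwwwwwwwwwwwwwwwwwwwwww
234 wwwwwwwwwwwwwwwwwwwwwwwwwwwwwwwwwwwwwwwww
235 wwwwwwwwwwwwwwwwwwwwwwwwwwwwwwwwwwwwwwwww
236 wwwwwwwwwwwwwwwwwwwwwwwwwwwwwwwwwwwwwwwww
237 wwwwwwwwwwwwwwwwwwwwwwwwwwwwwwwwwwwwwwwww
238 wwwwwwwwwwwwwwwwwwwwwwwwwwwwwwwwwwwwwwwww
239 wwwwwwwwwwwwwwwwwwwwwwwwwwwwwwwwwwwwwwwww
240 wwwwwwwwwwwwwwwwwwwwwwwwwwwwwwwwwwwwwwwww
241 #########w#wwwwwwwwwwwwwwwwwwwwwwwwwwwwww
242 #########################wwwwww##wwwwwwww
243 #########################################
244 #########################################
245 #########################################
246 ####################RRR##################
247 ###################OOOO.
[... 605 characters left out ...]
##########
261 ############wwwwwwwwwwwwwwwwwww##########
262 ############wwwwwwwwwwwwwwwwwww##########
263 ############wwwwwwwwwwwwwwwwwww##########
264 #############wwwwwwwwwwwwwwwww###########
265 #############wwwwwwwwwwwwwwwww###########
266 #############wwwwwwwwwwwwwwww############
267 #############wwwwwwwwwwwwwww#w###########
268 #############ww##wwwwwwwww#ww############
269 #############ww###########ww#############
270 #############ww###########ww#############
271 #############ww##########ww##############
272 #############w############w##############
273 wwwww#######ww###########ww##############
274 wwwwwww#####ww###########w###############
275 wwwwwww####ww###########ww###############
```

Emit:
send_rows:
  commands:
    - {"hand":0.55,"slide":[3,2.3,15],"turn":0}
    - {"hand":0.55,"slide":[0,0,25],"turn":0}
    - {"hand":0.55,"slide":[0,0,25],"turn":0}
    - {"hand":0.55,"slide":[0,0,11],"turn":0}
    - {"hand":0.55,"slide":[0,0,0],"turn":0}
    - {"hand":0.55,"slide":[0,0,0],"turn":0}
    - {"hand":0.9,"slide":[0,0,0],"turn":0}
    - {"hand":0.9,"slide":[0,0,0],"turn":0}
    - {"hand":0.9,"slide":[0,0,0],"turn":0}
    - {"hand":0.9,"slide":[0,0,0],"turn":0}
    - {"hand":0.9,"slide":[0,0,0],"turn":0}

```text
time: 56.05
tool_pos: [0.654, 0.2398, 0.0646]
tool_rot: [0.711, 0.703, 0.001, 0.0]
ft_force: [-1.3, 0.3, 6.0]
grip_width: 0.019
grasp_force: 29.7
```

Emit:
send_rows:
  commands:
    - {"hand":0.9,"slide":[0,0,-15],"turn":0}
    - {"hand":0.9,"slide":[0,0,-30],"turn":0}
    - {"hand":0.9,"slide":[0,0,-15],"turn":0}
    - {"hand":0.9,"slide":[0,-20,0],"turn":0}
    - {"hand":0.9,"slide":[0,-25,0],"turn":0}
    - {"hand":0.9,"slide":[0,-25,0],"turn":0}
    - {"hand":0.9,"slide":[0,-25,-10],"turn":0}
    - {"hand":0.9,"slide":[0,-25,-30],"turn":0}
    - {"hand":0.9,"slide":[0,-20,-35],"turn":0}
    - {"hand":0.9,"slide":[0,-10,-40],"turn":0}
    - {"hand":0.9,"slide":[-20,0,0],"turn":0}
    - {"hand":0.9,"slide":[-30,0,0],"turn":0}

```text
time: 57.05
tool_pos: [0.5035, 0.193, 0.241]
tool_rot: [0.71, 0.704, 0.004, 0.001]
ft_force: [-0.7, 0.1, -1.8]
grip_width: 0.0191
grasp_force: 29.8
```

Emit:
send_rows:
  commands:
    - {"hand":0.9,"slide":[-34,0,0],"turn":0}
    - {"hand":0.9,"slide":[-34,0,0],"turn":0}
    - {"hand":0.9,"slide":[-34,0,0],"turn":0}
    - {"hand":0.9,"slide":[-34,0,0],"turn":0}
    - {"hand":0.9,"slide":[-34,0,0],"turn":0}
    - {"hand":0.9,"slide":[-34,0,0],"turn":0}
    - {"hand":0.9,"slide":[-20,0,0],"turn":0}
    - {"hand":0.9,"slide":[-9,0,0],"turn":0}
    - {"hand":0.9,"slide":[0,0,0],"turn":0}
    - {"hand":0.9,"slide":[0,0,0],"turn":0}
    - {"hand":0.9,"slide":[0,0,0],"turn":0}

```text
time: 57.97
tool_pos: [0.4999, -0.0407, 0.2376]
tool_rot: [0.711, 0.703, 0.0, -0.0]
ft_force: [-0.2, 0.0, -1.7]
grip_width: 0.0191
grasp_force: 29.8
```

```bash
python3 - <<'E'
from h import *
togo((.5020,-.0434,.0676))
E
```

```text
tcp [ 0.4999 -0.0407  0.2376] yawY -0.0111 turn -0.0004 tilt [-0.0001  0.0008] w 0.0191 F [-0.2  0.  -1.7] t 57.9667 j [-0.1   0.21  1.74  0.    1.19 -0.09]
(0.502, -0.0434, 0.0676) slide [ -2.8   2.1 170. ]
```

Emit:
send_rows:
  commands:
    - {"hand":0.9,"slide":[-2.8,2,20],"turn":0}
    - {"hand":0.9,"slide":[0,0,35],"turn":0}
    - {"hand":0.9,"slide":[0,0,35],"turn":0}
    - {"hand":0.9,"slide":[0,0,30],"turn":0}
    - {"hand":0.9,"slide":[0,0,20],"turn":0}
    - {"hand":0.9,"slide":[0,0,12],"turn":0}
    - {"hand":0.9,"slide":[0,0,8],"turn":0}
    - {"hand":0.9,"slide":[0,0,4],"turn":0}
    - {"hand":0.9,"slide":[0,0,2],"turn":0}
    - {"hand":0.9,"slide":[0,0,1],"turn":0}
    - {"hand":0.9,"slide":[0,0,0],"turn":0}
    - {"hand":0.9,"slide":[0,0,0],"turn":0}

```text
time: 58.97
tool_pos: [0.5022, -0.0445, 0.0713]
tool_rot: [0.711, 0.703, 0.0, 0.0]
ft_force: [-0.7, 0.5, 0.4]
grip_width: 0.0189
grasp_force: 30.8
```

Emit:
send_rows:
  commands:
    - {"hand":0.9,"slide":[0,0,1],"turn":0}
    - {"hand":0.9,"slide":[0,0,1],"turn":0}
    - {"hand":0.9,"slide":[0,0,0],"turn":0}
    - {"hand":0.9,"slide":[0,0,0],"turn":0}

```text
time: 59.3
tool_pos: [0.5019, -0.0447, 0.0688]
tool_rot: [0.711, 0.703, 0.0, 0.0]
ft_force: [-0.5, 0.5, -1.2]
grip_width: 0.019
grasp_force: 30.8
```

Emit:
send_rows:
  commands:
    - {"hand":0.9,"slide":[0,0,1],"turn":0}
    - {"hand":0.9,"slide":[0,0,1],"turn":0}
    - {"hand":0.9,"slide":[0,0,0],"turn":0}
    - {"hand":0.9,"slide":[0,0,0],"turn":0}

```text
time: 59.63
tool_pos: [0.5018, -0.0447, 0.068]
tool_rot: [0.711, 0.703, 0.0, 0.0]
ft_force: [-4.1, -1.1, 9.7]
grip_width: 0.0193
grasp_force: 31.6
```

Emit:
send_rows:
  commands:
    - {"hand":0.9,"slide":[0,0,-1],"turn":0}
    - {"hand":0.55,"slide":[0,0,0],"turn":0}
    - {"hand":0.55,"slide":[0,0,0],"turn":0}
    - {"hand":0.55,"slide":[0,0,0],"turn":0}
    - {"hand":0.55,"slide":[0,0,-20],"turn":0}
    - {"hand":0.55,"slide":[0,0,-35],"turn":0}
    - {"hand":0.55,"slide":[0,0,-40],"turn":0}
    - {"hand":0.55,"slide":[0,0,-40],"turn":0}
    - {"hand":0.55,"slide":[0,0,0],"turn":0}

```text
time: 60.38
tool_pos: [0.5064, -0.0451, 0.2103]
tool_rot: [0.711, 0.703, 0.005, 0.006]
ft_force: [1.0, -0.3, 0.6]
grip_width: 0.0383
grasp_force: 0.0
```

Emit:
send_rows:
  commands:
    - {"hand":1.0,"slide":[40,-3,0],"turn":0}
    - {"hand":1.0,"slide":[40,-3,0],"turn":0}
    - {"hand":1.0,"slide":[40,-3,0],"turn":0}
    - {"hand":1.0,"slide":[40,-3,0],"turn":0}
    - {"hand":1.0,"slide":[0,0,0],"turn":0}

```text
time: 60.8
tool_pos: [0.4913, 0.1213, 0.2025]
tool_rot: [0.709, 0.705, 0.001, -0.001]
ft_force: [-0.5, -0.3, 0.5]
grip_width: -0.0
grasp_force: 0.0
```

```bash
python3 - <<'E'
from h import *
togo((.467,-.378,.21),(.467,-.378,.12));pots();t=cap('top')
asc(t,*proj(t,(.468,-.11,.05)),28,24)
s=cap('side');asc(s,360,185,26,26)
E
```

```text
tcp [0.4913 0.1213 0.2025] yawY -0.0063 turn 0.0044 tilt [0.0003 0.0034] w -0.0 F [-0.5 -0.3  0.5] t 60.8 j [0.22 0.24 1.79 0.   1.11 0.22]
(0.467, -0.378, 0.21) slide [-499.5  -21.2   -9.2]
(0.467, -0.378, 0.12) slide [-499.8  -21.2   80.8]
top [367.1 229.8] 2363 [ 0.4659 -0.1027  0.048 ]
top [431.5 228.9] 2651 [ 0.4652 -0.3096  0.048 ]
side [362.4 192.9] 1584 [ 0.4549 -0.1012  0.048 ]
side [293.7 208.4] 48 [0.6803 0.0162 0.048 ]
205 wwwwwwwwwwwwwwwwwwwwwwwwwwwwwwwwwwwwwwwwwwwwwwwwwwwwwwwww
206 wwwwwwwwwwwwwwwwwwwwwwwwwwwwwwwwwwwwwwwwwwwwwwwwwwwwwwwww
207 #################O#######################################
208 ..........O....O.......................................##
209 ........................................................#
210 .........................................................
211 .......................................................#.
212 ..........................O.OO...............OOOOO.......
213 ......O.OOOO............OOOOOOO.............OOROOOOO.....
214 .....OOOOOOOOO...w....ROOOOOOOOOO..........OOOOOOOOOOO...
215 ....OOOOOOOOOOO.......OOOOOOOOOOOR.......
[... 4746 characters left out ...]
wwww
200 ...............wwwww######wwwOOO..............wwwwwww
201 ...............wwwww######wwwwww..............wwwwwww
202 ...............wwwwwwww#wwwwwwwww.............wwwwwww
203 ...............wwwwwwwwwwwwwwwwww...............wwwww
204 ..............wwwwwwwwwwwwwwwwwww...............wwwww
205 ..............wwwwwwwwwwwwwwwwwww...............wwwww
206 ...............wwwwwwwwwwwwwwwww................wwwww
207 ...............wwwwwwwwwwwwwwwww................wwwww
208 ........................wwwwwwww................wwwww
209 ...............................................wwwwww
210 O..............................................wwwwww
211 O..............................................wwwwww
```

All four pots show as full round discs in cells 1, 3, 4 and 5, and the hob is clear. Next is closing the lid, pushing the bar from its −y side.

Emit:
send_rows:
  commands:
    - {"hand":1.0,"slide":[-30,-1,0],"turn":0.004}
    - {"hand":1.0,"slide":[-40,-2,0],"turn":0}
    - {"hand":1.0,"slide":[-40,-2,0],"turn":0}
    - {"hand":1.0,"slide":[-40,-2,0],"turn":0}
    - {"hand":1.0,"slide":[-40,-2,0],"turn":0}
    - {"hand":1.0,"slide":[-40,-2,0],"turn":0}
    - {"hand":1.0,"slide":[-40,-2,0],"turn":0}
    - {"hand":1.0,"slide":[-40,-2,0],"turn":0}
    - {"hand":1.0,"slide":[-40,-2,0],"turn":0}
    - {"hand":1.0,"slide":[-40,-2,0],"turn":0}
    - {"hand":1.0,"slide":[-40,-1,0],"turn":0}
    - {"hand":1.0,"slide":[-40,0,0],"turn":0}

```text
time: 62.0
tool_pos: [0.4623, -0.3577, 0.2026]
tool_rot: [0.714, 0.7, -0.0, -0.0]
ft_force: [0.4, -0.1, 1.0]
grip_width: -0.0
grasp_force: 0.0
```

Emit:
send_rows:
  commands:
    - {"hand":1.0,"slide":[-30,0,0],"turn":0}
    - {"hand":1.0,"slide":[0,0,0],"turn":0}
    - {"hand":1.0,"slide":[0,0,0],"turn":0}
    - {"hand":1.0,"slide":[0,0,0],"turn":0}

```text
time: 62.33
tool_pos: [0.4627, -0.3845, 0.2022]
tool_rot: [0.714, 0.701, 0.0, -0.001]
ft_force: [0.3, 0.7, 0.1]
grip_width: -0.0002
grasp_force: 0.0
```

```bash
python3 - <<'E'
from h import *
togo((.467,-.378,.12))
E
```

```text
tcp [ 0.4627 -0.3845  0.2022] yawY -0.0183 turn -0.0076 tilt [-0.0009  0.0014] w -0.0002 F [0.3 0.7 0.1] t 62.3333 j [-0.71  0.39  1.57  0.    1.18 -0.69]
(0.467, -0.378, 0.12) slide [ 6.4  4.3 82.2]
```

Emit:
send_rows:
  commands:
    - {"hand":1.0,"slide":[0,4,20],"turn":-0.007}
    - {"hand":1.0,"slide":[0,0,35],"turn":0}
    - {"hand":1.0,"slide":[0,0,27],"turn":0}
    - {"hand":1.0,"slide":[0,0,0],"turn":0}
    - {"hand":1.0,"slide":[10,0,0],"turn":0}
    - {"hand":1.0,"slide":[10,0,0],"turn":0}
    - {"hand":1.0,"slide":[10,0,0],"turn":0}
    - {"hand":1.0,"slide":[10,0,0],"turn":0}
    - {"hand":1.0,"slide":[12,0,0],"turn":0}
    - {"hand":1.0,"slide":[12,0,0],"turn":0}
    - {"hand":1.0,"slide":[12,0,0],"turn":0}
    - {"hand":1.0,"slide":[12,0,0],"turn":0}

```text
time: 63.33
tool_pos: [0.4693, -0.2952, 0.1214]
tool_rot: [0.71, 0.704, 0.0, 0.001]
ft_force: [1.4, -2.9, 2.2]
grip_width: -0.0003
grasp_force: 1.3
```

Emit:
send_rows:
  commands:
    - {"hand":1.0,"slide":[12,0,0],"turn":0}
    - {"hand":1.0,"slide":[12,0,0],"turn":0}
    - {"hand":1.0,"slide":[12,0,0],"turn":0}
    - {"hand":1.0,"slide":[12,0,0],"turn":0}
    - {"hand":1.0,"slide":[12,0,0],"turn":0}
    - {"hand":1.0,"slide":[12,0,0],"turn":0}
    - {"hand":1.0,"slide":[12,0,0],"turn":0}
    - {"hand":1.0,"slide":[12,0,0],"turn":0}
    - {"hand":1.0,"slide":[12,0,0],"turn":0}
    - {"hand":1.0,"slide":[8,0,0],"turn":0}
    - {"hand":1.0,"slide":[0,0,0],"turn":0}
    - {"hand":1.0,"slide":[0,0,0],"turn":0}

```text
time: 64.33
tool_pos: [0.4688, -0.1791, 0.1202]
tool_rot: [0.71, 0.704, -0.0, -0.001]
ft_force: [0.3, -0.3, 0.4]
grip_width: 0.0002
grasp_force: 0.0
```

```bash
python3 - <<'E'
from h import *
togo((.468,-.1606,.12))
E
```

```text
tcp [ 0.4688 -0.1791  0.1202] yawY -0.0081 turn 0.0026 tilt [-0.0025  0.0014] w 0.0002 F [ 0.3 -0.3  0.4] t 64.3333 j [-0.39  0.33  1.91  0.    0.91 -0.38]
(0.468, -0.1606, 0.12) slide [18.5 -0.9  0.3]
```

Emit:
send_rows:
  commands:
    - {"hand":1.0,"slide":[5,0,0],"turn":0}
    - {"hand":1.0,"slide":[4,0,0],"turn":0}
    - {"hand":1.0,"slide":[3,0,0],"turn":0}
    - {"hand":1.0,"slide":[3,0,0],"turn":0}
    - {"hand":1.0,"slide":[3,0,0],"turn":0}
    - {"hand":1.0,"slide":[0,0,0],"turn":0}
    - {"hand":1.0,"slide":[0,0,0],"turn":0}

```text
time: 64.92
tool_pos: [0.4696, -0.1621, 0.1205]
tool_rot: [0.71, 0.704, -0.0, -0.0]
ft_force: [-1.0, -2.9, -0.8]
grip_width: -0.0002
grasp_force: 1.0
```

Emit:
send_rows:
  commands:
    - {"hand":1.0,"slide":[2,0,0],"turn":0}
    - {"hand":1.0,"slide":[2,0,0],"turn":0}
    - {"hand":1.0,"slide":[0,0,0],"turn":0}
    - {"hand":1.0,"slide":[0,0,0],"turn":0}
    - {"hand":1.0,"slide":[0,0,0],"turn":0}

```text
time: 65.33
tool_pos: [0.4697, -0.1618, 0.1207]
tool_rot: [0.709, 0.705, -0.003, 0.002]
ft_force: [-3.8, -16.1, -2.8]
grip_width: -0.0001
grasp_force: 8.1
```

The lid is firmly against the frame (16 N at a hard stop). Now back to the lever knob.

Emit:
send_rows:
  commands:
    - {"hand":1.0,"slide":[-6,0,0],"turn":0}
    - {"hand":1.0,"slide":[0,0,-20],"turn":0}
    - {"hand":1.0,"slide":[0,0,-35],"turn":0}
    - {"hand":1.0,"slide":[0,0,-35],"turn":0}
    - {"hand":0.5,"slide":[40,0,0],"turn":0}
    - {"hand":0.5,"slide":[40,0,0],"turn":0}
    - {"hand":0.5,"slide":[40,0,0],"turn":0}
    - {"hand":0.5,"slide":[40,0,0],"turn":0}
    - {"hand":0.5,"slide":[40,0,0],"turn":0}
    - {"hand":0.5,"slide":[40,0,0],"turn":0}
    - {"hand":0.5,"slide":[0,0,0],"turn":0}
    - {"hand":0.5,"slide":[0,0,0],"turn":0}

```text
time: 66.33
tool_pos: [0.472, 0.0781, 0.2109]
tool_rot: [0.709, 0.705, 0.001, -0.0]
ft_force: [-0.1, -0.1, 0.2]
grip_width: 0.043
grasp_force: 0.0
```

```bash
python3 - <<'E'
from h import *
togo((.472,.079,.1435))
t=cap('top')
print(proj(t,(.470,.079,.1435)));asc(t,*proj(t,(.470,.079,.1435)),12,10)
E
```

```text
tcp [0.472  0.0781 0.2109] yawY -0.0048 turn 0.0059 tilt [0.0004 0.0013] w 0.043 F [-0.1 -0.1  0.2] t 66.3333 j [0.14 0.19 1.83 0.   1.12 0.14]
(0.472, 0.079, 0.1435) slide [ 0.8  0.  67.4]
[309.43901619 228.7361156 ]
218 wwwwwwwwwwwwwwwwwwwwwwwww
219 wwwwwwwwwwwwwwwwwwwwwwwww
220 wwwwwwwwwwwwwwwwwwwwwwwww
221 wwwwwwwwwwwwwwwwwwwwwwwww
222 wwwwwwwwwwwwwwwwwwwwwwwww
223 wwwwwwwwwwwwwwwwwwwwwwwww
224 wwwwwwwwwwwwwwwwwwwwwwwww
225 wwwwwwwwwwwwwwwwwwwwwwwww
226 wwwwwwwwwwwwwwwwwwwwwwwww
227 wwwwwwwwwwwwwwwwwwwwwwww#
228 wwwwwwwwwwwwwwwwwwwwwwww#
229 wwwwwwwwwwwwwwwwwwwwwwww#
230 wwwwwwwwwwwwwwwwwwwwwwwww
231 wwwwwwwwwwwwwwwwwwwwwwww#
232 wwwwwwwwwwwwwwwwwwwwwwwww
233 wwwwwwwwwwwwwwwwwwwwwwwww
234 wwwwwwwwwwwwwwwwwwwwwwwww
235 wwwwwwwwwwwwwwwwwwwwwwwww
236 wwwwwwwwwwwwwwwwwwwwwwwww
237 wwwwwwwwwwwwwwwwwwwwwwwww
238 wwwwwwwwwwwwwwwwwwwwwwwww
```

Emit:
send_rows:
  commands:
    - {"hand":0.5,"slide":[0,0,20],"turn":0.004}
    - {"hand":0.5,"slide":[0,0,30],"turn":0}
    - {"hand":0.5,"slide":[0,0,17],"turn":0}
    - {"hand":0.5,"slide":[0,0,0],"turn":0}
    - {"hand":0.5,"slide":[0,0,0],"turn":0}
    - {"hand":0.5,"slide":[0,0,0],"turn":0}

```text
time: 66.88
tool_pos: [0.4731, 0.0751, 0.1448]
tool_rot: [0.712, 0.702, 0.001, 0.001]
ft_force: [-0.5, 0.3, -0.1]
grip_width: 0.0427
grasp_force: 0.0
```

```bash
python3 - <<'E'
from h import *
togo((.472,.079,.1444))
E
```

```text
tcp [0.4731 0.0751 0.1448] yawY -0.0147 turn -0.004 tilt [0.0021 0.0005] w 0.0427 F [-0.5  0.3 -0.1] t 66.8833 j [0.13 0.26 1.93 0.   0.95 0.15]
(0.472, 0.079, 0.1444) slide [ 3.9 -1.2  0.4]
```

Emit:
send_rows:
  commands:
    - {"hand":0.5,"slide":[3.9,-1,0],"turn":-0.003}
    - {"hand":0.5,"slide":[0,0,0],"turn":0}
    - {"hand":0.5,"slide":[0,0,0],"turn":0}
    - {"hand":0.85,"slide":[0,0,0],"turn":0}
    - {"hand":0.85,"slide":[0,0,0],"turn":0}
    - {"hand":0.85,"slide":[0,0,0],"turn":0}
    - {"hand":0.85,"slide":[0,0,0],"turn":0}
    - {"hand":0.85,"slide":[0,0,0],"turn":0}
    - {"hand":0.85,"slide":[0,0,0],"turn":0}
  grip_force: 20

```text
time: 67.63
tool_pos: [0.4718, 0.08, 0.144]
tool_rot: [0.711, 0.704, 0.001, 0.0]
ft_force: [2.6, 2.1, 1.2]
grip_width: 0.0222
grasp_force: 19.6
```

Emit:
send_rows:
  commands:
    - {"hand":0.85,"slide":[-4,0,-7],"turn":0}
    - {"hand":0.85,"slide":[-5,0,-6],"turn":0}
    - {"hand":0.85,"slide":[-5,0,-6],"turn":0}
    - {"hand":0.85,"slide":[-6,0,-5],"turn":0}
    - {"hand":0.85,"slide":[-6,0,-5],"turn":0}
    - {"hand":0.85,"slide":[-7,0,-4],"turn":0}
    - {"hand":0.85,"slide":[-7,0,-3],"turn":0}
    - {"hand":0.85,"slide":[-8,0,-2],"turn":0}
    - {"hand":0.85,"slide":[-8,0,-2],"turn":0}
    - {"hand":0.85,"slide":[-8,0,-1],"turn":0}
    - {"hand":0.85,"slide":[-8,0,0],"turn":0}
    - {"hand":0.85,"slide":[0,0,0],"turn":0}

```text
time: 68.63
tool_pos: [0.4709, 0.006, 0.1857]
tool_rot: [0.711, 0.703, 0.0, 0.001]
ft_force: [3.2, 0.8, 6.9]
grip_width: 0.0222
grasp_force: 20.9
```

Emit:
send_rows:
  commands:
    - {"hand":0.85,"slide":[-8,0,1],"turn":0}
    - {"hand":0.85,"slide":[-8,0,1],"turn":0}
    - {"hand":0.85,"slide":[-8,0,2],"turn":0}
    - {"hand":0.85,"slide":[-7,0,3],"turn":0}
    - {"hand":0.85,"slide":[-7,0,4],"turn":0}
    - {"hand":0.85,"slide":[-7,0,4],"turn":0}
    - {"hand":0.85,"slide":[-6,0,5],"turn":0}
    - {"hand":0.85,"slide":[-6,0,6],"turn":0}
    - {"hand":0.85,"slide":[-5,0,6],"turn":0}
    - {"hand":0.85,"slide":[-4,0,7],"turn":0}
    - {"hand":0.85,"slide":[0,0,0],"turn":0}
    - {"hand":0.85,"slide":[0,0,0],"turn":0}

```text
time: 69.63
tool_pos: [0.4701, -0.0607, 0.1458]
tool_rot: [0.711, 0.704, -0.001, 0.002]
ft_force: [4.3, -5.3, 3.2]
grip_width: 0.0224
grasp_force: 22.9
```

```bash
python3 - <<'E'
from h import *
togo((.470,-.066,.132))
E
```

```text
tcp [ 0.4701 -0.0607  0.1458] yawY -0.0097 turn 0.001 tilt [ 0.0009 -0.0034] w 0.0224 F [ 4.3 -5.3  3.2] t 69.6333 j [-0.15  0.25  1.94 -0.    0.95 -0.14]
(0.47, -0.066, 0.132) slide [-5.3 -0.1 13.8]
```

Emit:
send_rows:
  commands:
    - {"hand":0.85,"slide":[-2,0,5],"turn":0}
    - {"hand":0.85,"slide":[-2,0,5],"turn":0}
    - {"hand":0.85,"slide":[-1,0,4],"turn":0}
    - {"hand":0.85,"slide":[0,0,2],"turn":0}
    - {"hand":0.85,"slide":[0,0,0],"turn":0}
    - {"hand":0.85,"slide":[0,0,0],"turn":0}

```text
time: 70.13
tool_pos: [0.4701, -0.0664, 0.1301]
tool_rot: [0.71, 0.704, -0.002, 0.002]
ft_force: [4.3, -8.4, 3.6]
grip_width: 0.0224
grasp_force: 23.3
```

Emit:
send_rows:
  commands:
    - {"hand":0.5,"slide":[0,0,0],"turn":0}
    - {"hand":0.5,"slide":[0,0,0],"turn":0}
    - {"hand":0.5,"slide":[0,0,0],"turn":0}
    - {"hand":0.5,"slide":[0,0,-20],"turn":0}
    - {"hand":0.5,"slide":[0,0,-30],"turn":0}
    - {"hand":1.0,"slide":[0,0,0],"turn":0}
    - {"hand":1.0,"slide":[0,0,0],"turn":0}
    - {"hand":1.0,"slide":[0,0,0],"turn":0}
    - {"hand":1.0,"slide":[0,0,5],"turn":0}
    - {"hand":1.0,"slide":[0,0,5],"turn":0}
    - {"hand":1.0,"slide":[0,0,0],"turn":0}
    - {"hand":1.0,"slide":[0,0,0],"turn":0}

```text
time: 71.13
tool_pos: [0.4689, -0.0631, 0.1685]
tool_rot: [0.711, 0.704, -0.001, -0.001]
ft_force: [0.3, -0.0, -0.4]
grip_width: 0.0002
grasp_force: 0.0
```

Emit:
send_rows:
  commands:
    - {"hand":1.0,"slide":[0,0,2],"turn":0}
    - {"hand":1.0,"slide":[0,0,2],"turn":0}
    - {"hand":1.0,"slide":[0,0,2],"turn":0}
    - {"hand":1.0,"slide":[0,0,0],"turn":0}
    - {"hand":1.0,"slide":[0,0,0],"turn":0}

```text
time: 71.55
tool_pos: [0.4696, -0.0632, 0.1636]
tool_rot: [0.711, 0.704, -0.0, -0.0]
ft_force: [-1.1, -0.1, 0.8]
grip_width: -0.0001
grasp_force: 0.0
```

Emit:
send_rows:
  commands:
    - {"hand":1.0,"slide":[0,0,1.5],"turn":0}
    - {"hand":1.0,"slide":[0,0,1.5],"turn":0}
    - {"hand":1.0,"slide":[0,0,1],"turn":0}
    - {"hand":1.0,"slide":[0,0,0],"turn":0}
    - {"hand":1.0,"slide":[0,0,0],"turn":0}

```text
time: 71.97
tool_pos: [0.47, -0.0634, 0.1608]
tool_rot: [0.711, 0.704, 0.0, 0.001]
ft_force: [-2.5, -0.3, 8.2]
grip_width: 0.0002
grasp_force: 3.7
```

The knob is hard on its stop at the expected height (top at .147). Next: retreat and check.

Emit:
send_rows:
  commands:
    - {"hand":1.0,"slide":[0,0,-20],"turn":0}
    - {"hand":1.0,"slide":[0,0,-40],"turn":0}
    - {"hand":1.0,"slide":[0,0,-40],"turn":0}
    - {"hand":1.0,"slide":[40,0,0],"turn":0}
    - {"hand":1.0,"slide":[40,0,0],"turn":0}
    - {"hand":1.0,"slide":[40,0,0],"turn":0}
    - {"hand":1.0,"slide":[40,0,0],"turn":0}
    - {"hand":1.0,"slide":[40,0,0],"turn":0}
    - {"hand":1.0,"slide":[40,0,0],"turn":0}
    - {"hand":1.0,"slide":[0,0,0],"turn":0}
    - {"hand":1.0,"slide":[0,0,0],"turn":0}
    - {"hand":1.0,"slide":[0,0,0],"turn":0}

```text
time: 72.97
tool_pos: [0.4718, 0.1764, 0.2594]
tool_rot: [0.71, 0.704, -0.001, 0.0]
ft_force: [-0.6, -1.3, 0.1]
grip_width: 0.0003
grasp_force: 0.0
```

```bash
python3 - <<'E'
from h import *
import glob
togo();t=cap('top');a=cv2.imread('pics/top0.png')[:,:,::-1]
d=np.abs(t['image'].astype(int)-a.astype(int)).sum(2)[195:265,325:475]>90
ys,xs=np.where(d);print("chest pixels differing from start:",d.sum(),[(x+325,y+195) for x,y in zip(xs,ys)][:40])
E
```

```text
tcp [0.4718 0.1764 0.2594] yawY -0.0092 turn 0.0015 tilt [-0.0007 -0.0008] w 0.0003 F [-0.6 -1.3  0.1] t 72.9667 j [ 0.34  0.2   1.7  -0.    1.25  0.34]
chest pixels differing from start: 24 [(np.int64(403), np.int64(214)), (np.int64(355), np.int64(225)), (np.int64(359), np.int64(225)), (np.int64(354), np.int64(226)), (np.int64(360), np.int64(226)), (np.int64(361), np.int64(226)), (np.int64(353), np.int64(227)), (np.int64(354), np.int64(227)), (np.int64(361), np.int64(227)), (np.int64(351), np.int64(228)), (np.int64(353), np.int64(228)), (np.int64(354), np.int64(228)), (np.int64(361), np.int64(228)), (np.int64(351), np.int64(229)), (np.int64(353), np.int64(229)), (np.int64(354), np.int64(229)), (np.int64(361), np.int64(229)), (np.int64(353), np.int64(230)), (np.int64(354), np.int64(230)), (np.int64(354), np.int64(231)), (np.int64(355), np.int64(234)), (np.int64(361), np.int64(234)), (np.int64(357), np.int64(235)), (np.int64(358), np.int64(235))]
```

```bash
python3 - <<'E'
from h import *
t=cap('top')['image'];s=cap('side')['image'];a=cv2.imread('pics/top0.png')[:,:,::-1];b=cv2.imread('pics/side0.png')[:,:,::-1]
for n,x,y,(r0,r1,c0,c1) in(('top',a,t,(222,238,350,366)),('side',b,s,(168,183,350,368))):
    for im in(x,y):
        g=np.clip(110-im[r0:r1,c0:c1].astype(float).mean(2),0,None);Y,X=np.mgrid[r0:r1,c0:c1]
        print(n,(g*X).sum()/g.sum(),(g*Y).sum()/g.sum(),(g>50).sum())
tc=cap('top');sc=cap('side')
for q in(0,.1,.2,.3):
    p=(.468,.0094-.08*np.cos(.349+q),.108+.08*np.sin(.349+q));print(q,proj(tc,p),proj(sc,p))
E
```

```text
top 356.3182493904978 229.39959564726175 52
top 356.82155841008245 229.3628211342705 54
side 358.60096547955186 175.43610529192094 41
side 358.32683741648106 173.84615812917596 162
0 [357.51091406 228.60444341] [359.40243861 176.5600035 ]
0.1 [356.64792541 228.55266034] [359.46754548 175.1453645 ]
0.2 [355.52549203 228.50803681] [359.52124146 173.91988111]
0.3 [354.15164572 228.47118422] [359.56286793 172.89760593]
```

```bash
python3 -c "
from cell import bot
print(bot.hand_in())"
```

```text
the job is handed in; nothing more can be done
None
```

The job is handed in: all four pots found on the hob stand upright in compartments of their own (cells 1, 3, 4 and 5), the lid is shut against the end frame, and the lever is down on its stop; the hand-in gave no verdict, and wrist force peaked near 88 N when one pot caught the lid edge and tipped, before I righted and re-placed it.

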